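# Clamp a bracket in the tilted setting fixture and gauge its height

### The arm

A 6-joint arm with a two-finger parallel gripper is mounted at the origin on the work surface. World frame = base frame: x ahead of the robot, y to its left, z up, the work surface at z = 0. Lengths are in m, angles in rad, forces in N, time in s.
With the tool pointing down it reaches from about 0.4 to 0.925 m from the base axis. Payload 12.5 kg.
Tool frame: the origin (TCP) lies midway between the tips of the shut fingers; the grasp point (between the pads) lies 19 mm behind it; z points along the fingers, y is the line along which they close (so a half turn about z gives the same grasp; the last joint's range is limited). The gripper opens to 95 mm and grips with 3 to 60 N. Pads are 20 mm wide; open, the fingers measure 119 mm over their backs; the gripper's body (75 mm by 180 mm) begins 59 mm behind the grasp point.
Start: joints at [-0.106, 0.491, 1.559, -0, 1.092, -0.106], TCP at [0.625, 0, 0.215] pointing down, gripper open.
Joint ranges: [-3.1, 3.1], [-0.84, 2.19], [0.05, 2.79], [-1.13, 4.28], [0.06, 2.93], [-2.69, 2.69]. Speed limits (rad/s): [2.22, 2.22, 2.79, 3.14, 3.14, 3.14].

### API

Orientations are given as a unit quaternion [w, x, y, z].
In Python, from cell import robot, capture, masks_of gives the robot as it stands.
- The arm moves only by the shell command python3 -m jog 'ROWS' [FORCE]. ROWS is JSON, a list that holds one entry, the list of rows, each a list of 5 numbers: the closure, from 0 (fully open) to 1 (shut), then the shift along the world's x, y, z in m, then the turn about the world's z in degrees. A call has 1 to 10 rows; each row shifts and turns the commanded pose from where the row before left it; what a row does not reach is not made up. A row lasts 1/10 s, in which the tool goes at most 50 mm and 8.59 degrees, less where a joint would pass 70% of its speed; a pose out of reach is approached as far as the arm can. A call is refused whole if a number of a shift passes 0.05 or a number of a turn 8.59, either way. A call with a gripper value outside its range is refused whole. The fingers move at their own pace and stop on an object; FORCE is the grip in N (left out, the last holds). Time passes only in rows, so rows that do not move let the fingers close. It gives the time, the measured TCP pose, the force, the opening and the grip force at its end, in the units of the state.
- robot.sense(): the state, without advancing time (a new reading comes with each control period).
- capture(name): name is "scene" or "side" or "wrist"; returns a dict with "img" (384x512x3 uint8, red, green, blue), "range_z" (384x512 float32, m along the optical axis (not along the pixel's ray), 0 where there is no reading), "K" (3x3 intrinsics, pixels), "camera_from_world" (4x4, takes a point from world to camera coordinates). Camera axes: x right, y up, looking along -z (the intrinsics and any distortion apply to the point x, -y, -z); pixel columns grow to the right and rows downward; lengths in m; the calibration is good to about 2 mm. A picture is of the moment at which its call begins.
- robot.sign_off(): hands the job in; it is judged then, once.
Trained networks look in a picture, given as the dict that the camera call returned (one of the last four; its "shot" number tells which), for a name from the list of things; names that differ only in an ending like _2 or _b are one class to them, and where a whole thing is asked for, a point or a joint stands for the part that bears it (a point fixed in the world has none). Each returns a list of dicts, best first, with "confidence" (0 to 1); they miss things now and then, are a little off and sometimes report something else, mostly with a low value. They report only what shows in the picture. A call takes as long as a camera call.
- masks_of(picture, query): "pixels" (384x512 bool, what is visible of it) and "bbox" ([centre column, centre row, width, height] in pixels, round what is visible of it).
The state is a dict: "time_s": time; "joint_positions": joint angles; "dq": joint speeds; "joint_efforts": joint torques, N m; "eef_pos": TCP position; "tcp_rot": TCP orientation; "wrist_force": force on the tool from outside, world axes, zero at the start; "moment": the same for the moment, N m; "finger_gap": finger opening in m; "gripper_force": force on a finger pad.
Only numpy, scipy, OpenCV 4.12 (cv2) and the standard library are available. Lean on these libraries where they do the work, as an engineer would, in place of code of your own. Each camera call takes 0.05 s, during which the arm holds its last target. There are 200 camera calls.

### The job

Set the stepped bracket (the block with one raised end) flat on the sloping bed of the fixture, against the bed's front ledge and between the jaws, with its raised end at the fixed jaw under the height gauge, and let go of it. Then squeeze the clamp's trigger again and again until the sprung pad of the sliding jaw is pressed fully home and the bracket is held firmly against the fixed jaw; only then push the height gauge down by its knob until the sprung foot stands on the raised end, pressed in about halfway, and leave it there to be read. Do not disturb the other things on the table.

Things in the scene. Friction and masses are not known exactly. Their poses are not given: they have to be found in the camera images.
- bracket: The part: stepped aluminium block, 46 mm wide (its x), 150 mm long (its y), 40 mm high; the 40 mm long end at its -y side is raised to 62 mm. Hollow, about 0.45 kg. Origin: centre of its underside, z up. It starts flat on the table, raised end pointing roughly away from the robot. Its 46 mm sides can be grasped anywhere along the length.
- raised_top (a point): Centre of the top of the bracket's raised end, at (0, -55, 62) mm in the bracket's frame: where the gauge foot shall stand.
- bed: Fixed aluminium bed plate sloping up 30 degrees away from the robot. Origin on its top face, 75 mm above the table; x points up the slope, y along the clamp's bar (to the robot's left), z square out of the plate, leaning 30 degrees from vertical towards the robot. Plate: x -45 to 60, y -110 to 260 mm. Its place and turn vary. Seated, the bracket's axes are the bed's.
- ledge (a point): Middle of the top inner edge of the front ledge, bed (-27, -5, 8) mm. The ledge, 8 mm high and 10 mm thick, runs along the bed's y from -80 to 70 mm at its lower edge; a bracket against it has its origin at bed x = -4 mm.
- fixed_jaw: Fixed jaw at the bed's -y end, 48 mm high, 46 mm wide; origin at the centre of its rubber face, bed (0, -80, 28) mm; the face looks to +y. Clamped, the bracket's origin is at y = -5 mm.
- jaw_pad: Rubber pad (42 x 36 mm) of the sliding jaw, opposite the fixed jaw; origin at the centre of its face, which looks to -y, at bed y = 110 mm - jaw + pad_spring. The sliding jaw is 49 mm high; its bar, top at 24 mm, runs back through the clamp's housing to y about 345 mm.
- jaw (a joint): Advance of the sliding jaw, on its toothed bar, to the fixed jaw, m, 0 (open) to 0.065; it starts between 0 and 0.024 and meets a bracket that touches the fixed jaw at 0.040. A brake of about 20 N holds it; each full squeeze of the trigger pushes it on by 8 to 10 mm (less under load) and letting go does not bring it back.
- pad_spring (a joint): How far the sprung pad is pressed back into the sliding jaw, m, 0 (free) to 0.006 (home); 2 N per mm. The pad can be pressed in part way by the bracket's friction on the bed alone; squeeze on until it still reads 0.0045 or more with the trigger let go: the bracket then bears on the fixed jaw. More squeezing does no harm (the ratchet slips).
- trigger (a joint): Turn of the clamp's trigger about its pin (bed y = 196, z = 56 mm), rad, 0 (at rest, sprung) to 0.45 (home, close to the grip). At rest it leans 0.27 rad from the bed's z towards the jaw. 12 mm thick, 22 mm wide, 84 mm long. It takes 10 to 20 N, 66 mm from the pin, and springs back by itself.
- squeeze_point (a point): Fixed point, bed (0, 203, 120) mm, midway between the -y face of the resting trigger and the +y face of the fixed pistol grip behind it: 62 mm apart at rest, 32 mm squeezed home. The grip stands at y 216 to 234, x -15 to 15 mm, up to z = 141, along the bed's z; the trigger comes to it (its front face goes from y = 172 to 202). Housing below: 63 mm high.
- gauge_slide (a joint): Travel of the height gauge's carriage down its column (along the bed's -z), m, 0 (top) to 0.080; friction of 3.5 N holds it wherever it is left. It starts anywhere from 0 to 0.025; its foot meets the top of a seated bracket's raised end at 0.063.
- gauge_foot (a joint): How far the gauge's sprung foot is pushed up into the gauge, m, 0 (free) to 0.010 (bottomed); 0.35 N per mm. About halfway is 0.005; between 0.002 and 0.0085 reads properly.
- gauge_knob (a point): Centre of the flat top of the gauge's knob, 24 mm across, 16 mm high: bed x = 0, y = -60, z = 210 mm - gauge_slide. Push it along the bed's -z. The column behind is at x = 50 mm, 15 mm thick, 200 mm high; carriage, arm and dial lie within x -10 to 64, y -99 to -47 mm, z 150 to 190 mm less the travel.
- gauge_tip: Foot of the gauge, 14 mm disc; origin at its underside, bed x = 0, y = -60, z = 125 mm - gauge_slide + gauge_foot. At the start it is 100 to 125 mm above the bed, so the 62 mm bracket must be slid in below it.
- plain_bar: Bystander like the bracket but with no raised end: 46 x 150 x 40 mm, origin under its centre, long along its y.
- channel_block: Bystander like the bracket but raised to 62 mm at both ends: 46 x 150 mm, origin under its centre, long along its y.
- cell_body: Bystander: steel pressure-cell body, round, 72 mm across and 88 mm high, origin under its centre.
- wrench: Bystander: wrench 160 mm long lying along its x.
- grease_tin: Bystander: round tin 60 mm across, 55 mm high.
- spacer_ring: Bystander: steel ring 80 mm across, 22 mm high.
- mallet: Bystander: mallet 220 mm long lying along its x.

How it is judged:
On the way, in this order (a step that is already met when the one before it is completed fails the run):
1. the bracket lies flat on the bed against the ledge, raised end at the fixed jaw, and is let go (z of bracket in the frame of bed between -0.003 and 0.003 m and x of bracket in the frame of bed between -0.009 and 0.004 m and y of raised_top in the frame of bed below -0.03 m and angle between the y axis of bracket and the y axis of bed, either way round below 0.06 rad and angle between the z axis of bracket and the z axis of bed, either way round below 0.06 rad and contact force between the fingers and bracket below 0.2 N), for 0.2 s.
2. the trigger is squeezed while both jaws grip the bracket with more than 4 N (contact force between each of jaw_pad, fixed_jaw and bracket above 4 N and value of joint trigger above 0.15 rad), for 0.1 s.
3. with the bracket still gripped, the gauge's sprung foot stands on the raised end, pressed in 2 to 8.5 mm (value of joint gauge_foot between 0.002 and 0.0085 m and contact force between gauge_tip and bracket above 0.3 N and contact force between each of jaw_pad, fixed_jaw and bracket above 4 N), for 0.2 s.
At the end, for the whole second after the job is handed in: The bracket is at rest on the bed within 3 mm of flat and 3.4 degrees of square, within 8 mm of the front ledge, raised end at the fixed jaw; both jaws press it with more than 4 N with the trigger let go; the gauge's foot stands on it, pressed in 2 to 8.5 mm (all of step 3 and z of bracket in the frame of bed between -0.003 and 0.003 m and x of bracket in the frame of bed between -0.009 and 0.004 m and y of raised_top in the frame of bed below -0.03 m and angle between the y axis of bracket and the y axis of bed, either way round below 0.06 rad and angle between the z axis of bracket and the z axis of bed, either way round below 0.06 rad and value of joint trigger below 0.05 rad and linear speed of bracket below 0.01 m/s); the robot touches nothing.
It fails at once if one of the other loose things is pushed more than 30 mm away (distance of any of plain_bar, channel_block, cell_body, wrench, grease_tin, spacer_ring, mallet from where it was at the start of the episode above 0.03 m).
It also fails if it takes over 72 s, if anything falls off the work surface, if the arm or the gripper's body presses on something with over 40 N, if the wrist force passes 120 N, or if a joint passes its speed limit or range.

## Working session

There is one attempt and no reset: what is moved stays moved. The work goes in short steps, Python scripts to look and compute and a shell command to move; the robot and the scene stay as the last step left them, time stands still between calls to the robot, and variables do not carry over. Pictures are saved under pics/ and viewed, at most 10 in all, crops included, and the job is handed in when it is done.

```bash
ls; mkdir -p pics; cat > h.py <<'E'
import numpy as np,cv2
from cell import robot,capture,masks_of
def cloud(p):
    K=p["K"];z=p["range_z"].astype(float);v,u=np.indices(z.shape)
    c=np.stack([(u-K[0,2])/K[0,0]*z,-(v-K[1,2])/K[1,1]*z,-z,np.ones_like(z)],-1)
    w=c@np.linalg.inv(p["camera_from_world"]).T
    return w[...,:3]
def save(p,n,s=1): cv2.imwrite(f"pics/{n}.png",cv2.resize(p["img"][...,::-1],None,fx=s,fy=s))
E
python3 - <<'E'
from h import *
ps={n:capture(n) for n in("scene","side","wrist")}
cv2.imwrite("pics/a.png",cv2.resize(np.hstack([ps["scene"]["img"],ps["side"]["img"]])[...,::-1],None,fx=.78,fy=.78))
np.save("pics/c_scene.npy",cloud(ps["scene"]));np.save("pics/c_side.npy",cloud(ps["side"]))
import pickle;pickle.dump(ps,open("pics/ps0.pkl","wb"))
for n in("scene","side"):
    p=ps[n];w=cloud(p);print(n,np.linalg.inv(p["camera_from_world"])[:3,3].round(2))
    for q in("bracket","plain_bar","channel_block","bed","fixed_jaw","jaw_pad","trigger","gauge_knob","gauge_tip","cell_body","wrench","grease_tin","spacer_ring","mallet"):
        for m in masks_of(p,q)[:2]:
            k=m["pixels"]&(p["range_z"]>0)
            if k.any(): print(q,round(m["confidence"],2),np.round(m["bbox"]),np.median(w[k],0).round(3),w[k].min(0).round(3),w[k].max(0).round(3))
E
```

```text
pics
scene [1.34 0.28 1.25]
bracket 0.81 [204. 170.  36.  23.] [ 0.477 -0.305  0.039] [ 0.402 -0.411 -0.006] [ 0.502 -0.234  0.067]
plain_bar 0.55 [322. 202.  34.  28.] [0.451 0.213 0.039] [ 0.4    0.133 -0.004] [0.611 0.287 0.193]
plain_bar 0.53 [254. 182.  12.   7.] [ 0.608 -0.02   0.248] [ 0.568 -0.034  0.204] [ 0.622 -0.013  0.262]
channel_block 0.67 [235. 173.  21.  26.] [ 0.437 -0.177  0.041] [ 0.398 -0.225  0.004] [ 0.484 -0.117  0.071]
bed 0.78 [287. 218. 120.  87.] [0.682 0.147 0.099] [ 0.478 -0.12  -0.007] [0.752 0.36  0.335]
trigger 0.44 [312. 222.   6.  24.] [0.647 0.215 0.162] [0.624 0.206 0.133] [0.665 0.227 0.197]
gauge_knob 0.63 [253. 179.   9.   6.] [ 0.608 -0.019  0.249] [ 0.568 -0.034  0.204] [0.67  0.02  0.333]
cell_body 0.88 [186. 197.  20.  22.] [ 0.652 -0.301  0.054] [ 0.555 -0.383 -0.005] [ 0.676 -0.274  0.095]
cell_body 0.65 [235. 172.  23.  25.] [ 0.435 -0.181  0.041] [ 0.369 -0.246 -0.003] [ 0.688 -0.031  0.335]
wrench 0.63 [278. 196.  18.  28.] [0.478 0.032 0.007] [ 0.382  0.001 -0.006] [0.537 0.052 0.015]
spacer_ring 0.47 [162. 178.  22.  14.] [ 0.569 -0.
[... 1328 characters left out ...]
13. 300.  30.  40.] [ 0.629 -0.335  0.052] [ 0.604 -0.355 -0.004] [ 0.673 -0.236  0.092]
wrench 0.85 [210. 249.  50.  23.] [0.472 0.025 0.006] [ 0.382 -0.004 -0.003] [0.541 0.06  0.012]
grease_tin 0.72 [337. 262.  13.  22.] [ 0.762 -0.219  0.044] [ 0.738 -0.237 -0.006] [ 0.843 -0.137  0.06 ]
grease_tin 0.51 [326. 364.  33.  32.] [ 0.57  -0.478  0.02 ] [ 0.53  -0.513 -0.004] [ 0.621 -0.434  0.027]
spacer_ring 0.91 [325. 363.  35.  36.] [ 0.568 -0.477  0.02 ] [ 0.531 -0.513 -0.004] [ 0.612 -0.434  0.027]
mallet 0.8 [177. 179.  59.  24.] [0.475 0.426 0.02 ] [ 0.352  0.398 -0.003] [0.575 0.486 0.03 ]
mallet 0.57 [190. 215.  18.  31.] [0.438 0.175 0.038] [ 0.399  0.122 -0.005] [0.486 0.334 0.045]
```

View pics/a.png

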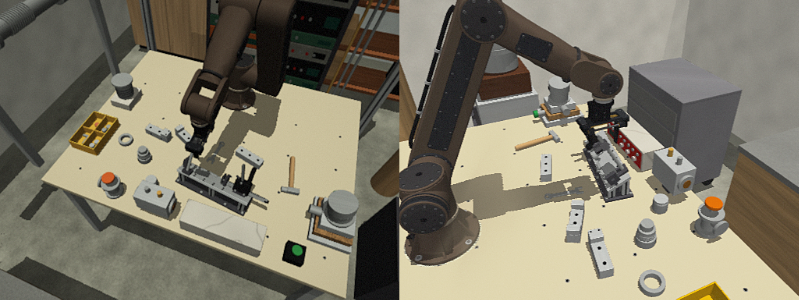

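```bash
cat > fit.py <<'E'
from h import *
from scipy.optimize import least_squares
c30,s30=np.cos(np.pi/6),np.sin(np.pi/6)
def Rb(yaw):
    c,s=np.cos(yaw),np.sin(yaw); Z=np.array([[c,-s,0],[s,c,0],[0,0,1]])
    return Z@np.array([[c30,0,-s30],[0,1,0],[s30,0,c30]])
# boxes in bed frame mm
B=np.array([[-45,60,-110,260,-12,0],[-37,-27,-80,70,0,8],[-23,23,-100,-80,4,52],[-15,15,216,234,63,141]],float)/1e3
def sd(q,b):
    lo,hi=b[::2],b[1::2];d=np.maximum(lo-q,q-hi)
    return np.linalg.norm(np.maximum(d,0),axis=1)+np.minimum(d.max(1),0)
def fitbed(W,x0):
    def res(p,full=False):
        q=(W-[p[0],p[1],.075])@Rb(p[2])
        return np.abs(np.stack([sd(q,b) for b in B])).min(0)
    return least_squares(lambda p:np.minimum(res(p),.012),x0,loss='soft_l1',f_scale=.002,diff_step=1e-4),res
E
python3 - <<'E'
from fit import *
import pickle
ps=pickle.load(open("pics/ps0.pkl","rb"))
W=[]
for n in("scene","side"):
    w=cloud(ps[n]).reshape(-1,3);w=w[(ps[n]["range_z"]>0).ravel()]
    W.append(w)
    k=(abs(w[:,0]-.47)<.09)&(abs(w[:,1]+.32)<.12)&(w[:,2]>.012)&(w[:,2]<.075)
    t=w[k];top=t[(t[:,2]>.034)];r=cv2.minAreaRect(top[:,:2].astype(np.float32)*1000)
    hi=t[t[:,2]>.056];print(n,"bracket",r,len(top),"hi",hi.mean(0),np.median(top[:,2]))
W=np.vstack(W)
F=W[(W[:,0]>.5)&(W[:,0]<.85)&(W[:,1]>-.15)&(W[:,1]<.42)&(W[:,2]>.04)&(W[:,2]<.2)]
best=None
for x in(.62,.66,.70):
  for y in(0,.03,.06):
    for yaw in(-.3,0,.3):
      r,res=fitbed(F,[x,y,yaw])
      if best is None or r.cost<best.cost:best=r
print(best.x,best.cost,len(F),np.mean(res(best.x)<.004))
p=best.x;q=(W-[p[0],p[1],.075])@Rb(p[2])*1e3
np.save("pics/bed.npy",p)
m=(abs(q[:,0])<70)&(q[:,1]>-115)&(q[:,1]<350)&(q[:,2]>-5)&(q[:,2]<230)
im=np.full((480,800,3),255,np.uint8)
for a in q[m]:
    cv2.circle(im,(int(140+a[1]),int(440-a[2])),1,(0,0,0),-1)
    cv2.circle(im,(int(590+a[0]),int(440-a[2])),1,(0,0,255) if a[1]<-40 else (180,180,180),-1)
for g in range(0,210,50):cv2.line(im,(0,440-g),(800,440-g),(200,255,200),1)
for g in range(-100,351,50):cv2.line(im,(140+g,0),(140+g,480),(200,255,200),1)
for g in(-50,0,50):cv2.line(im,(590+g,0),(590+g,480),(200,255,200),1)
cv2.imwrite("pics/b.png",im)
E
```

```text
scene bracket ((462.588623046875, -288.1980285644531), (98.16058349609375, 204.33895874023438), 13.475579261779785) 375 hi [ 0.45823832 -0.24371388  0.06226732] 0.043519733862384946
side bracket ((461.31439208984375, -292.6578369140625), (97.55158233642578, 209.6820068359375), 14.34041976928711) 1293 hi [ 0.4526523  -0.24684971  0.0608029 ] 0.04072866435630207
[ 0.65846576  0.02173273 -0.13847361] 0.09601219637084134 7501 0.3612851619784029
```

View pics/b.png

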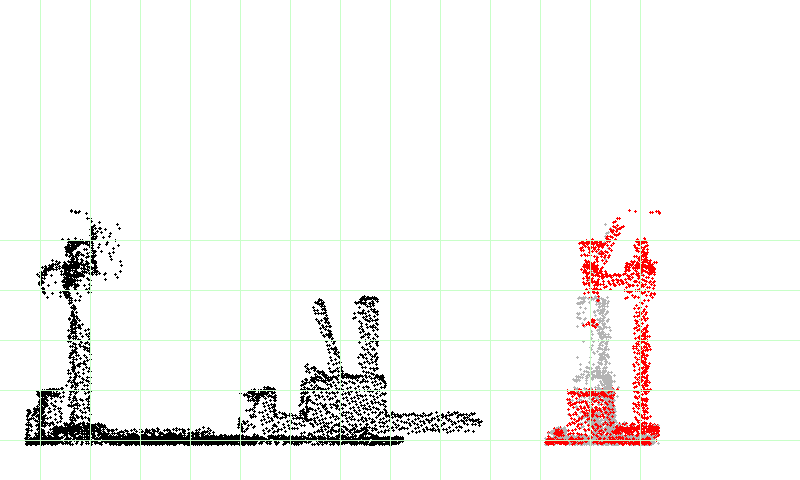

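```bash
python3 - <<'E'
from fit import *
from scipy.spatial import cKDTree
s=robot.sense();print(s["tcp_rot"],s["finger_gap"],s["wrist_force"])
ps=[capture("scene"),capture("side")]
P=[]
for p in ps:
    m=masks_of(p,"bracket")[0]["pixels"]&(p["range_z"]>0)
    w=cloud(p);t=w[cv2.erode(m.astype(np.uint8),np.ones((2,2)))>0];P.append(t[t[:,2]>.008])
W=np.vstack(P)
b2=[np.array([-23,23,-75,75,0,40])/1e3,np.array([-23,23,-75,-35,0,62])/1e3]
def res(p,W):
    c,s_=np.cos(p[2]),np.sin(p[2]);q=(W-[p[0],p[1],0])@np.array([[c,-s_,0],[s_,c,0],[0,0,1]])
    d=np.stack([sd(q,b) for b in b2]);return np.minimum(abs(d.min(0)),.015)
for D in(W,P[0],P[1]):
  best=min((least_squares(res,[.46,-.32,np.pi+a],args=(D,),loss='soft_l1',f_scale=.002,diff_step=1e-4) for a in(-1.9,-1.6,-1.3,1.3,1.6,1.9)),key=lambda r:r.cost)
  p=best.x;print(p,np.degrees(p[2])%360,best.cost,len(D),np.mean(best.fun<.004))
E
```

```text
[3.01955105e-05 7.07088997e-01 7.07124563e-01 3.06744415e-05] 0.09524178984040381 [-0.22063502  0.48669208 -0.27518007]
[ 0.46628044 -0.31831943  2.9957993 ] 171.64665624406837 0.002303968580159888 1581 0.9380139152435167
[ 0.4645449  -0.31378187  2.98771208] 171.18329245310505 0.000695864263532197 383 0.9086161879895561
[ 0.46769313 -0.31909592  2.98954541] 171.28833457724258 0.0010573806316376791 1198 0.9874791318864775
```

```bash
python3 - <<'E'
from h import *
import pickle
p=pickle.load(open("pics/ps0.pkl","rb"))["side"]
cv2.imwrite("pics/d.png",cv2.resize(p["img"][240:370,190:350,::-1],None,fx=4,fy=4))
w=cloud(p)
for x0,y0 in((.466,-.318),):
    for m in masks_of(capture("side"),"bracket")[:1]:
        k=m["pixels"]&(p["range_z"]>0);t=w[k];
        for a in np.arange(-.41,-.22,.015):
            s=t[(t[:,1]>a)&(t[:,1]<a+.015)]
            if len(s):print(round(a,3),len(s),np.percentile(s[:,2],[50,90]).round(3),np.percentile(s[s[:,2]>.035][:,0],[3,97]).round(3) if (s[:,2]>.035).sum()>3 else '')
E
```

```text
-0.41 36 [0.021 0.034] 
-0.395 248 [0.032 0.04 ] [0.437 0.479]
-0.38 107 [0.039 0.041] [0.437 0.481]
-0.365 118 [0.039 0.042] [0.439 0.483]
-0.35 108 [0.039 0.041] [0.442 0.484]
-0.335 98 [0.039 0.041] [0.445 0.487]
-0.32 103 [0.039 0.041] [0.446 0.489]
-0.305 97 [0.039 0.041] [0.449 0.492]
-0.29 199 [0.051 0.062] [0.45  0.495]
-0.275 95 [0.06  0.063] [0.452 0.496]
-0.26 97 [0.06  0.063] [0.454 0.498]
-0.245 6 [0.039 0.062]
```

View pics/d.png

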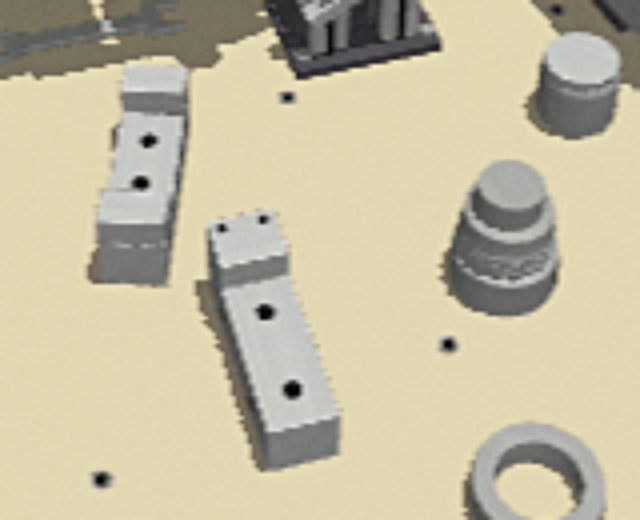

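```bash
python3 -m jog '[[[0,0,0,0.04,0],[0,0,0,0.04,0],[0,0,0,0.04,0],[0,-0.01,-0.02,0,-8.5],[0,-0.01,-0.02,0,-8.5]]]' && python3 -c "
from cell import robot;s=robot.sense();print(s['joint_positions'],s['eef_pos'],s['tcp_rot'])"
```

```text
time_s: 2.35
eef_pos: [0.605, -0.0401, 0.3358]
tcp_rot: [0.001, 0.805, 0.593, 0.001]
wrist_force: [0.7, 0.7, 0.3]
finger_gap: 0.095
gripper_force: 0.0
[-1.75012816e-01  3.69480807e-01  1.43268678e+00 -2.75101117e-05
  1.33712886e+00  1.26322669e-01] [ 0.6049674  -0.04005655  0.33583557] [8.40584099e-04 8.05229165e-01 5.92962624e-01 7.82136336e-04]
```

```bash
python3 -m jog '[[[0,-0.007,-0.0143,0,-8.575],[0,-0.007,-0.0143,0,-8.575],[0,-0.007,-0.0143,0,-8.575],[0,-0.007,-0.0143,0,-8.575],[0,-0.007,-0.0143,0,-8.575],[0,-0.007,-0.0143,0,-8.575],[0,-0.007,-0.0143,0,-8.575],[0,-0.007,-0.0143,0,-8.575],[0,-0.007,-0.0143,0,-8.575],[0,-0.007,-0.0143,0,-8.575]]]' && python3 -m jog '[[[0,-0.007,-0.0143,-0.02,-8.575],[0,-0.007,-0.0143,-0.02,-8.575],[0,-0.007,-0.0143,-0.02,-8.575],[0,-0.007,-0.0143,-0.02,-8.575],[0,-0.007,-0.0143,-0.02,-8.575],[0,-0.007,-0.0143,-0.02,-8.575],[0,-0.007,-0.0143,0,-8.575],[0,-0.007,-0.0143,0,-8.575],[0,-0.007,-0.0143,0,-8.575],[0,-0.007,-0.0143,0,-8.575]]]' && cat > st.py <<'E'
from fit import *
def st():
    s=robot.sense();w,x,y,z=s["tcp_rot"];ty=np.array([2*(x*y-w*z),1-2*(x*x+z*z)])
    print("t",round(s["time_s"],2),"tcp",np.round(s["eef_pos"],4),"phi",np.degrees(np.arctan2(ty[1],ty[0])).round(2),"j",np.round(s["joint_positions"],3),"F",np.round(s["wrist_force"],1),"gap",round(s["finger_gap"],4),"g",round(s["gripper_force"],1));return s
E
python3 - <<'E'
from st import *
st()
p=capture("wrist");w=cloud(p);k=p["range_z"]>0
t=w[k];t=t[(abs(t[:,0]-.465)<.07)&(t[:,1]<-.22)&(t[:,1]>-.43)&(t[:,2]<.075)]
top=t[t[:,2]>.034];print(len(top),cv2.minAreaRect(top[:,:2].astype(np.float32)*1000),np.median(top[:,2]),top.min(0),top.max(0))
for lo,hi in((.035,.045),(.057,.067)):
    q=top[(top[:,2]>lo)&(top[:,2]<hi)];print(len(q),np.median(q,0))
E
```

```text
time_s: 3.35
eef_pos: [0.5347, -0.1835, 0.3347]
tcp_rot: [0.0, 0.993, -0.114, 0.0]
wrist_force: [0.2, 0.2, -0.4]
finger_gap: 0.095
gripper_force: 0.0
time_s: 4.35
eef_pos: [0.4647, -0.3266, 0.2147]
tcp_rot: [-0.0, -0.65, 0.76, 0.0]
wrist_force: [-0.6, -0.1, -0.1]
finger_gap: 0.0949
gripper_force: 0.0
t 4.35 tcp [ 0.4647 -0.3266  0.2147] phi 171.15 j [-0.729  0.41   1.701 -0.     1.031  2.567] F [-0.6 -0.1 -0.1] gap 0.0949 g 0.0
4362 ((466.6234130859375, -303.78106689453125), (86.24995422363281, 182.3614501953125), 8.622251510620117) 0.0409927393593037 [ 0.41031606 -0.39396094  0.03404173] [ 0.50169137 -0.22004509  0.06531854]
3023 [ 0.46514717 -0.33889578  0.04053661]
1142 [ 0.47401822 -0.26216672  0.06245336]
```

```bash
python3 -m jog '[[[0,0.001,0,-0.05,0],[0,0,0,-0.05,0],[0,0,0,-0.05,0],[0,0,0,-0.03,0],[0,0,0,-0.0137,0],[0,0,0,0,0],[1,0,0,0,0],[1,0,0,0,0],[1,0,0,0,0],[1,0,0,0,0]]]' 40 && python3 -m jog '[[[1,0,0,0,0],[1,0,0,0.02,0],[1,0,0,0.04,0],[1,0,0,0.05,0],[1,0,0,0.05,0],[1,0,0,0.05,0],[1,0,0,0.05,0],[1,0,0,0.04,0],[1,0,0,0,0]]]' && python3 -c "
from st import *;st()"
```

```text
time_s: 5.4
eef_pos: [0.4663, -0.3262, 0.022]
tcp_rot: [0.0, -0.653, 0.758, -0.001]
wrist_force: [0.1, -0.3, -0.6]
finger_gap: 0.0683
gripper_force: 0.0
time_s: 6.3
eef_pos: [0.467, -0.3268, 0.3268]
tcp_rot: [0.001, -0.653, 0.758, -0.005]
wrist_force: [0.8, 0.1, -0.5]
finger_gap: 0.0012
gripper_force: 0.0
t 6.3 tcp [ 0.467  -0.3268  0.3268] phi 171.5 j [-0.726  0.314  1.54  -0.     1.278  2.563] F [ 0.8  0.1 -0.5] gap 0.0012 g 0.0
```

```bash
python3 -m jog '[[[0,0,0,-0.05,0],[0,0,0,-0.04,0],[0,0,0,-0.02,0],[0,0,0,0,0],[0,0,0,0,0],[0,0,0,0,0],[0,0,0,0,0],[0,0,0,0,0]]]' && cat > bk.py <<'E'
from st import *
st()
p=capture("wrist");w=cloud(p);t=w[p["range_z"]>0]
t=t[(abs(t[:,0]-.465)<.065)&(t[:,1]<-.235)&(t[:,1]>-.43)&(t[:,2]<.075)&(t[:,2]>.012)]
b2=[np.array([-23,23,-75,75,0,40])/1e3,np.array([-23,23,-75,-35,0,62])/1e3]
def res(p):
    c,s_=np.cos(p[2]),np.sin(p[2]);q=(t-[p[0],p[1],0])@np.array([[c,-s_,0],[s_,c,0],[0,0,1]])
    d=np.stack([sd(q,b) for b in b2]);return np.minimum(abs(d.min(0)),.015)
r=least_squares(res,[.466,-.318,2.99],loss='soft_l1',f_scale=.002,diff_step=1e-4)
print(r.x,np.degrees(r.x[2]),np.mean(r.fun<.004),len(t))
E
python3 bk.py
```

```text
time_s: 7.1
eef_pos: [0.4662, -0.3261, 0.2119]
tcp_rot: [0.0, -0.653, 0.758, -0.001]
wrist_force: [0.0, -0.3, 0.4]
finger_gap: 0.0599
gripper_force: 0.0
t 7.1 tcp [ 0.4662 -0.3261  0.2119] phi 171.5 j [-0.726  0.414  1.703 -0.     1.023  2.563] F [ 0.  -0.3  0.4] gap 0.0599 g 0.0
[ 0.4686684  -0.31688136  2.99148324] 171.39936416115526 1.0 4202
```

```bash
python3 -m jog '[[[0,0.001,0.001,-0.03,0],[0,0,0,-0.04,0],[0,0,0,-0.02,0],[0,0,0,-0.01,0],[0,0,0,0,0],[0,0,0,-0.04,0],[0,0,0,-0.03,0],[0,0,0,-0.0207,0],[1,0,0,0,0],[1,0,0,0,0]]]' 40 && python3 -m jog '[[[1,0,0,0,0],[1,0,0,0,0],[1,0,0,0,0],[1,0,0,0,0],[1,0,0,0,0],[1,0,0,0,0],[1,0,0,0,0],[1,0,0,0,0]]]' && python3 -c "
from st import *;st()"
```

```text
time_s: 8.15
eef_pos: [0.4676, -0.3255, 0.0216]
tcp_rot: [0.0, -0.653, 0.758, -0.001]
wrist_force: [0.5, 0.2, -0.8]
finger_gap: 0.0842
gripper_force: 0.0
time_s: 8.95
eef_pos: [0.4669, -0.325, 0.0206]
tcp_rot: [-0.0, -0.653, 0.758, 0.0]
wrist_force: [-1.5, 0.5, 5.8]
finger_gap: 0.0458
gripper_force: 40.0
t 8.95 tcp [ 0.4669 -0.325   0.0206] phi 171.51 j [-0.724  0.675  1.861 -0.     0.606  2.566] F [-1.5  0.5  5.8] gap 0.0458 g 40.0
```

```bash
python3 -m jog '[[[1,0,0,0.02,0],[1,0,0,0.04,0],[1,0,0,0.05,0],[1,0,0,0.05,0],[1,0,0,0.05,0],[1,0,0,0.05,0],[1,0,0,0.04,0],[1,0,0,0.01,0],[1,0.002,0.017,0,8],[1,0.002,0.017,0,8]]]' && python3 -m jog '[[[1,0.002,0.017,0,8],[1,0.002,0.017,0,8],[1,0.002,0.017,0,8],[1,0.002,0.017,0,8],[1,0.002,0.017,0,8],[1,0.002,0.017,0,8],[1,0.002,0.017,0,8],[1,0.002,0.017,0,8],[1,0.002,0.017,0,8],[1,0.002,0.017,0,8]]]' && python3 -m jog '[[[1,0.002,0.017,0,8],[1,0.002,0.017,0,8],[1,0.002,0.017,0,8],[1,0.002,0.017,0,8],[1,0.002,0.017,0,8],[1,0.002,0.017,0,8],[1,0.002,0.017,0,8],[1,0.002,0.017,0,8],[1,0,0.017,0,8],[1,0,0.017,0,8]]]' && python3 - <<'E'
from st import *
s=st()
yaw=-.1385;u=np.array([np.cos(yaw),np.sin(yaw)]);yd=np.array([-u[1],u[0]])
W=[]
for n in("scene","side","wrist"):
    p=capture(n);w=cloud(p).reshape(-1,3);W.append(w[(p["range_z"]>0).ravel()])
V=np.vstack(W[:2])
F=V[(V[:,0]>.5)&(V[:,0]<.85)&(V[:,1]>-.15)&(V[:,1]<.42)&(V[:,2]>.04)&(V[:,2]<.2)]
r,res=fitbed(F,[.658,.022,-.138]);print(r.x,len(F),np.mean(res(r.x)<.004));np.save("pics/bed.npy",r.x)
p=r.x
for nm,w in(("ext",V),("wr",W[2])):
    q=(w-[p[0],p[1],.075])@Rb(p[2])*1e3
    k=(abs(q[:,0])<20)&(q[:,1]>80)&(q[:,1]<112)&(q[:,2]>26)&(q[:,2]<46);print(nm,"jaw pad y",np.percentile(q[k,1],[1,5,20]) if k.any() else None)
    k=(abs(q[:,0])<9)&(abs(q[:,1]+60)<9)&(q[:,2]>180)&(q[:,2]<215);print("knob z",np.percentile(q[k,2],[50,90]) if k.any() else None)
    k=(abs(q[:,0])<9)&(abs(q[:,1]+60)<9)&(q[:,2]>90)&(q[:,2]<130);print("tip z",np.percentile(q[k,2],[5,50]) if k.any() else None)
    k=(abs(q[:,0]-50)<12)&(q[:,1]<-30)&(q[:,2]>30)&(q[:,2]<120);print("column y,x",np.percentile(q[k,1],[2,98]),np.percentile(q[k,0],[2,98])) if k.any() else 0
    k=(abs(q[:,0]-50)<12)&(q[:,1]<-30)&(q[:,2]>190)&(q[:,2]<220);print("col top",np.percentile(q[k],[2,50,98],axis=0)) if k.any() else 0
    for nm2,lo,hi in(("fixjaw y",-95,-60),):
        k=(abs(q[:,0])<20)&(q[:,1]>lo)&(q[:,1]<hi)&(q[:,2]>12)&(q[:,2]<46);print(nm2,np.percentile(q[k,1],[80,95,99])) if k.any() else 0
E
```

```text
time_s: 9.95
eef_pos: [0.4705, -0.2905, 0.3284]
tcp_rot: [0.0, 0.753, -0.658, -0.001]
wrist_force: [-0.1, -0.3, -5.1]
finger_gap: 0.046
gripper_force: 40.0
time_s: 10.95
eef_pos: [0.4906, -0.1201, 0.3281]
tcp_rot: [-0.001, 1.0, -0.019, -0.002]
wrist_force: [0.2, -1.2, -4.8]
finger_gap: 0.0459
gripper_force: 40.0
time_s: 11.95
eef_pos: [0.5064, 0.0498, 0.328]
tcp_rot: [-0.001, 0.778, 0.628, -0.001]
wrist_force: [0.6, -1.2, -5.7]
finger_gap: 0.0458
gripper_force: 40.0
t 11.95 tcp [0.5064 0.0498 0.328 ] phi -12.17 j [-0.032  0.221  1.668  0.     1.256  0.18 ] F [ 0.6 -1.2 -5.7] gap 0.0458 g 40.0
[ 0.65826984  0.02155654 -0.13944678] 8089 0.3430584744715045
ext jaw pad y [104.38818714 104.73223431 105.85845997]
knob z [196.82073249 200.56474604]
tip z [114.03732664 117.06438844]
column y,x [-70.68811692 -49.85185829] [44.07086219 58.31659211]
col top [[  44.88725941 -301.60514969  190.31249805]
 [  52.07119934  -62.00498166  198.26609356]
 [  58.48503904  -50.82397452  205.39923276]]
fixjaw y [-81.4797593  -78.49350033 -76.90763126]
wr jaw pad y [104.21442953 104.25150373 104.69811513]
knob z [198.82484448 199.12154029]
tip z [116.07539196 118.03046424]
column y,x [-58.94355328 -51.77275575] [44.90709245 58.12804889]
fixjaw y [-79.36192248 -79.11482666 -78.90150429]
```

```bash
python3 -m jog '[[[1,0,0.004,-0.03,4.2],[1,0.0006,0.0035,-0.05,0],[1,0,0,-0.05,0],[1,0,0,-0.05,0],[1,0,0,-0.03,0],[1,0,0,-0.006,0],[1,0,0,0,0]]]' && python3 -m jog '[[[1,0.02,-0.0028,0,0],[1,0.025,-0.0035,0,0],[1,0.025,-0.0035,0,0],[1,0.025,-0.0035,0,0],[1,0.025,-0.0035,0,0],[1,0.02,-0.0028,0,0],[1,0.0085,-0.0013,0,0],[1,0,0,0,0]]]' && python3 - <<'E'
from st import *
st()
pb=np.load("pics/bed.npy");
q=(robot.sense()["eef_pos"]-np.array([pb[0],pb[1],.075]));yaw=pb[2];u=np.array([np.cos(yaw),np.sin(yaw)]);print("h",q[:2]@u*1e3,"y",q[:2]@[-u[1],u[0]]*1e3)
p=capture("side");cv2.imwrite("pics/e.png",cv2.resize(p["img"][140:270,200:340,::-1],None,fx=4,fy=4))
E
```

```text
time_s: 12.8
eef_pos: [0.5074, 0.056, 0.1138]
tcp_rot: [-0.001, 0.757, 0.653, -0.001]
wrist_force: [0.3, -0.9, -3.4]
finger_gap: 0.0456
gripper_force: 40.0
time_s: 13.6
eef_pos: [0.6524, 0.0377, 0.1141]
tcp_rot: [-0.005, 0.758, 0.652, -0.002]
wrist_force: [-18.6, 13.8, -7.8]
finger_gap: 0.048
gripper_force: 41.5
t 13.6 tcp [0.6524 0.0377 0.1141] phi -8.54 j [-0.045  0.64   1.576  0.005  0.936  0.102] F [-18.6  13.8  -7.8] gap 0.048 g 41.5
h -8.01771502241391 y 15.183167504052381
```

View pics/e.png

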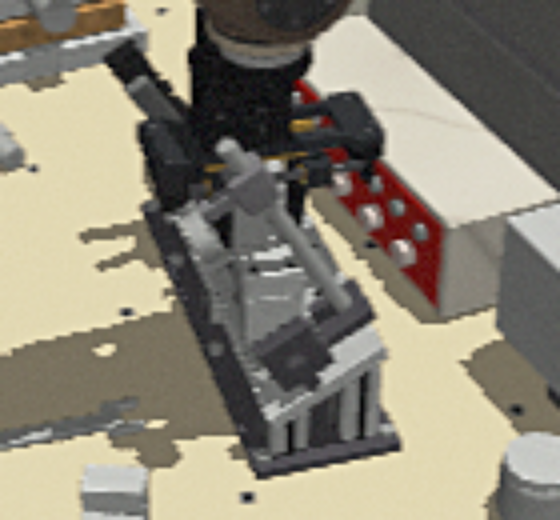

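```bash
python3 -m jog '[[[1,-0.01,0.0014,0,0],[1,-0.02,0.0028,0,0],[1,-0.025,0.0035,0,0],[1,-0.025,0.0035,0,0],[1,-0.025,0.0035,0,0],[1,-0.025,0.0035,0,0],[1,-0.02,0.0028,0,0],[1,0,0,0.03,0],[1,0,0,0.03,0],[1,0,0,0,0]]]' && python3 - <<'E'
from st import *
import pickle
s=st();ps={n:capture(n) for n in("scene","side","wrist")};pickle.dump(ps,open("pics/ps1.pkl","wb"))
t0=np.array(s["eef_pos"])
cl=[]
for n in ps:
    p=ps[n];w=cloud(p);k=p["range_z"]>0
    m=masks_of(p,"bracket")
    for a in m[:2]:
        kk=a["pixels"]&k; t=w[kk]; print(n,round(a["confidence"],2),kk.sum(),np.median(t,0).round(3) if kk.any() else '')
    t=w[k];t=t[(np.abs(t-t0-[0,-.01,0])<[.05,.1,.06]).all(1)&(t[:,2]<t0[2]+.045)];print(n,len(t));cl.append(t)
b2=[np.array([-23,23,-75,75,0,40])/1e3,np.array([-23,23,-75,-35,0,62])/1e3]
from scipy.spatial.transform import Rotation as Ro
def T(p,W):return (W-p[:3])@Ro.from_euler("ZYX",p[3:]).as_matrix()
def res(p,W):
    q=T(p,W);return np.minimum(abs(np.stack([sd(q,b) for b in b2]).min(0)),.01)
for W in(np.vstack(cl),cl[1],cl[2]):
  r=least_squares(res,[t0[0]-.001,t0[1]-.008,t0[2]-.021,-.14,0,0],args=(W,),loss='soft_l1',f_scale=.002,diff_step=1e-4)
  print(r.x.round(4),np.degrees(r.x[3:]).round(2),np.mean(r.fun<.004),len(W))
p=ps["wrist"];save(p,"f",1)
E
```

```text
time_s: 14.65
eef_pos: [0.5082, 0.0564, 0.1796]
tcp_rot: [0.003, 0.757, 0.654, 0.004]
wrist_force: [2.0, -0.4, -5.0]
finger_gap: 0.047
gripper_force: 38.5
t 14.65 tcp [0.5082 0.0564 0.1796] phi -8.34 j [-0.019  0.37   1.882 -0.     0.88   0.127] F [ 2.  -0.4 -5. ] gap 0.047 g 38.5
scene 0.77 390 [0.518 0.085 0.198]
scene 0.52 79 [0.639 0.215 0.172]
scene 378
side 0.75 671 [ 0.497 -0.009  0.196]
side 0.32 791 [ 0.567 -0.474  0.019]
side 721
wrist 0.65 12293 [0.511 0.079 0.196]
wrist 13739
[ 0.5042  0.0471  0.1557 -0.2351 -0.009   0.0107] [-13.47  -0.52   0.61] 0.9040301927483488 14838
[ 0.5062  0.0457  0.156  -0.2351 -0.0156  0.011 ] [-13.47  -0.9    0.63] 0.8848821081830791 721
[ 0.5044  0.0472  0.1557 -0.2359 -0.0097  0.0112] [-13.52  -0.56   0.64] 0.910692190115729 13739
```

View pics/f.png

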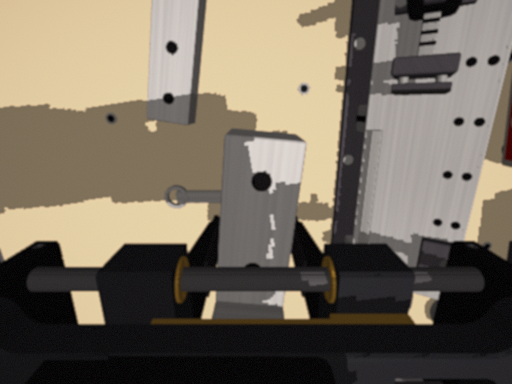

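```bash
python3 -m jog '[[[1,0.0037,0.012,-0.02,5.5],[1,0,0.0121,-0.03,0],[1,0,0,-0.0146,0],[1,0.02,-0.0028,0,0],[1,0.025,-0.0035,0,0],[1,0.025,-0.0035,0,0],[1,0.01,-0.0014,0,0],[1,0,0,0,0]]]' && cat > inhand.py <<'E'
from st import *
from scipy.spatial.transform import Rotation as Ro
b2=[np.array([-23,23,-75,75,0,40])/1e3,np.array([-23,23,-75,-35,0,62])/1e3]
pb=np.load("pics/bed.npy")
def pose(c0,e0,cams=("side","wrist","scene"),f=10):
    cl=[]
    R0=Ro.from_euler("ZYX",e0).as_matrix();c0=np.array(c0)
    for n in cams:
        p=capture(n);w=cloud(p)[p["range_z"]>0]
        q=(w-c0)@R0
        k=(np.abs(q[:,:2])<[.032,.085]).all(1)&(q[:,2]>.006)&(q[:,2]<np.where(q[:,1]<-.03,.07,.047));cl.append(w[k][::3 if n=="wrist" else 1])
    W=np.vstack(cl)
    def res(p):
        q=(W-p[:3])@Ro.from_euler("ZYX",p[3:]).as_matrix()
        return np.minimum(abs(np.stack([sd(q,b) for b in b2]).min(0)),.01)
    r=least_squares(res,[*c0,*e0],loss='soft_l1',f_scale=.002,diff_step=1e-4)
    p=r.x;B=Rb(pb[2]);x=(p[:3]-[pb[0],pb[1],.075]);u=np.array([np.cos(pb[2]),np.sin(pb[2])])
    Rr=B.T@Ro.from_euler("ZYX",p[3:]).as_matrix()
    print("centre",p[:3].round(4),"zyx deg",np.degrees(p[3:]).round(2),"inl",np.mean(r.fun<.004).round(2),[len(a) for a in cl])
    print(" bed xyz mm",(B.T@x*1e3).round(1),"h",(x[:2]@u*1e3).round(1),"v",(x[2]*1e3).round(1)," y-angle",np.arccos(Rr[1,1]).round(3),"z-angle",np.arccos(Rr[2,2]).round(3),"yaw err deg",np.degrees(p[3]-pb[2]).round(2))
    return p
E
python3 - <<'E'
from inhand import *
s=st();t=s["eef_pos"];pose([t[0]-.003,t[1]-.0096,t[2]-.0239],[-.139,0,0])
E
```

```text
time_s: 15.75
eef_pos: [0.5901, 0.0693, 0.1087]
tcp_rot: [-0.0, 0.724, 0.689, -0.0]
wrist_force: [0.0, 0.3, -4.1]
finger_gap: 0.0473
gripper_force: 38.6
t 15.75 tcp [0.5901 0.0693 0.1087] phi -2.83 j [ 0.006  0.571  1.742 -0.     0.829  0.055] F [ 0.   0.3 -4.1] gap 0.0473 g 38.6
centre [0.5871 0.06   0.0886] zyx deg [-7.4  -0.33  0.73] inl 0.98 [507, 4200, 310]
 bed xyz mm [-58.9  28.1  49.7] h -75.8 v 13.6  y-angle 0.016 z-angle 0.518 yaw err deg 0.59
```

```bash
python3 -m jog '[[[1,0.02,-0.0028,0,-0.5],[1,0.02,-0.0028,0,0],[1,0.01,-0.0014,0,0],[1,0.01,-0.0014,0,0],[1,0.01,-0.0014,0,0],[1,0,0,0,0]]]' && python3 - <<'E'
from inhand import *
s=st();t=s["eef_pos"];pose([t[0]-.003,t[1]-.0093,t[2]-.0201],[-.139,0,0])
E
```

```text
time_s: 16.5
eef_pos: [0.6582, 0.0602, 0.109]
tcp_rot: [-0.002, 0.728, 0.686, -0.002]
wrist_force: [-7.0, 3.7, -3.0]
finger_gap: 0.0473
gripper_force: 39.5
t 16.5 tcp [0.6582 0.0602 0.109 ] phi -3.38 j [-9.000e-03  6.540e-01  1.563e+00  1.000e-03  9.310e-01  4.900e-02] F [-7.   3.7 -3. ] gap 0.0473 g 39.5
centre [0.6563 0.052  0.0888] zyx deg [-7.69 -0.17  0.5 ] inl 0.91 [432, 4615, 383]
 bed xyz mm [ 1.6 29.9 15.1] h -6.2 v 13.8  y-angle 0.01 z-angle 0.521 yaw err deg 0.3
```

```bash
python3 - <<'E'
from inhand import *
import pickle
W=[]
for f in("ps0","ps1"):
    ps=pickle.load(open(f"pics/{f}.pkl","rb"))
    for n in ("scene","side"):
        w=cloud(ps[n])[ps[n]["range_z"]>0];W.append(w)
W=np.vstack(W);q=(W-[pb[0],pb[1],.075])@Rb(pb[2])*1e3
k=(q[:,0]>5)&(q[:,0]<62)&(q[:,1]>-105)&(q[:,1]<60)&(q[:,2]>4)&(q[:,2]<60);a=q[k]
for x0 in range(5,62,4):
    s=a[(a[:,0]>=x0)&(a[:,0]<x0+4)&(a[:,1]>-78)];
    if len(s):print(x0,len(s),"y",np.percentile(s[:,1],[2,50,98]).round(),"z",np.percentile(s[:,2],[5,50,95]).round())
b=a[(a[:,2]<25)&(a[:,1]>-78)];
for y0 in range(-78,60,6):
    s=b[(b[:,1]>=y0)&(b[:,1]<y0+6)]
    if len(s)>2:print(y0,len(s),"x",np.percentile(s[:,0],[2,98]).round(),"z",np.percentile(s[:,2],[5,95]).round())
E
```

```text
5 5 y [-59. -42.  30.] z [4. 4. 5.]
9 1 y [3. 3. 3.] z [5. 5. 5.]
13 1 y [49. 49. 49.] z [4. 4. 4.]
17 1 y [29. 29. 29.] z [5. 5. 5.]
21 7 y [-78. -76. -41.] z [14. 43. 50.]
25 29 y [-74. -53.  -9.] z [ 5. 10. 15.]
29 31 y [-77. -58. -31.] z [ 7. 11. 16.]
33 33 y [-75. -54. -39.] z [ 8. 11. 16.]
37 33 y [-77. -53.  29.] z [ 6. 10. 14.]
41 40 y [-77. -62.  19.] z [ 8. 13. 56.]
45 52 y [-76. -66. -35.] z [ 7. 27. 55.]
49 76 y [-74. -64. -26.] z [ 9. 29. 58.]
53 101 y [-76. -60. -19.] z [10. 30. 58.]
57 56 y [-75. -60. -35.] z [ 8. 14. 55.]
61 10 y [-73. -60. -46.] z [ 6. 11. 16.]
-78 43 x [28. 60.] z [ 7. 15.]
-72 65 x [26. 61.] z [ 8. 23.]
-66 48 x [26. 62.] z [ 8. 22.]
-60 28 x [19. 61.] z [ 6. 21.]
-54 42 x [22. 60.] z [ 7. 22.]
-48 34 x [20. 61.] z [ 6. 15.]
-42 24 x [25. 60.] z [ 7. 16.]
-36 13 x [29. 60.] z [ 6. 16.]
12 3 x [ 8. 56.] z [4. 4.]
24 5 x [22. 59.] z [4. 6.]
```

```bash
python3 -m jog '[[[1,0,0,-0.002,0],[1,0,0,-0.002,0],[1,0,0,0,0]]]' && python3 -m jog '[[[0.47,0,0,0,0],[0.45,0,0,0,0],[0.43,0,0,0,0],[0.41,0,0,0,0],[0.39,0,0,0,0],[0.37,0,0,0,0]]]' && python3 - <<'E'
from inhand import *
s=st();pose([.6563,.052,.0855],[-.139,-.2,0])
E
```

```text
time_s: 16.95
eef_pos: [0.658, 0.0601, 0.1054]
tcp_rot: [-0.002, 0.727, 0.686, -0.001]
wrist_force: [-6.0, 1.9, -1.0]
finger_gap: 0.0472
gripper_force: 39.5
time_s: 17.55
eef_pos: [0.6599, 0.0597, 0.1058]
tcp_rot: [0.0, 0.727, 0.686, 0.0]
wrist_force: [-1.3, 0.7, -1.2]
finger_gap: 0.0591
gripper_force: 0.8
t 17.55 tcp [0.6599 0.0597 0.1058] phi -3.3 j [-0.009  0.657  1.565 -0.     0.919  0.048] F [-1.3  0.7 -1.2] gap 0.0591 g 0.8
centre [0.6561 0.052  0.0818] zyx deg [-8.14 -6.59  0.81] inl 0.91 [447, 4524, 386]
 bed xyz mm [-2.1 29.9  9.1] h -6.4 v 6.8  y-angle 0.014 z-angle 0.409 yaw err deg -0.15
```

```bash
python3 -m jog '[[[0.35,0,0,0,0],[0.33,0,0,0,0],[0.31,0,0,0,0],[0.29,0,0,0,0],[0.27,0,0,0,0],[0.25,0,0,0,0],[0.23,0,0,0,0],[0.21,0,0,0,0]]]' && python3 - <<'E'
from inhand import *
s=st();pose([.6561,.052,.0755],[-.139,-.4,0])
E
```

```text
time_s: 18.5
eef_pos: [0.6602, 0.0597, 0.1061]
tcp_rot: [0.0, 0.727, 0.686, 0.0]
wrist_force: [0.1, -0.1, 1.1]
finger_gap: 0.0742
gripper_force: 0.0
t 18.5 tcp [0.6602 0.0597 0.1061] phi -3.3 j [-0.009  0.657  1.565 -0.     0.919  0.048] F [ 0.1 -0.1  1.1] gap 0.0742 g 0.0
centre [0.6582 0.0521 0.0768] zyx deg [ -9.26 -22.08   0.15] inl 0.92 [410, 4824, 407]
 bed xyz mm [-2.8 30.3  3.7] h -4.3 v 1.8  y-angle 0.021 z-angle 0.138 yaw err deg -1.27
```

```bash
python3 -m jog '[[[0.26,-0.004,0.0006,0,0],[0.3,-0.002,0.0003,0,0],[0.3,0,0,-0.004,0],[0.3,0,0,-0.004,0],[0.3,0.002,-0.0003,0,0],[0.3,0.002,-0.0003,0,0],[0.3,0.001,0,0,0],[0.3,0,0,0,0]]]' && python3 - <<'E'
from inhand import *
s=st();pose([.6582,.052,.0755],[-.139,-.45,0])
E
```

```text
time_s: 19.45
eef_pos: [0.6572, 0.0599, 0.0974]
tcp_rot: [-0.001, 0.727, 0.686, -0.002]
wrist_force: [-8.2, -1.2, 3.0]
finger_gap: 0.0667
gripper_force: 4.1
t 19.45 tcp [0.6572 0.0599 0.0974] phi -3.3 j [-0.009  0.666  1.575 -0.     0.906  0.049] F [-8.2 -1.2  3. ] gap 0.0667 g 4.1
centre [0.6583 0.0522 0.0766] zyx deg [ -9.12 -20.16   0.88] inl 0.91 [418, 4919, 397]
 bed xyz mm [-2.8 30.3  3.5] h -4.2 v 1.6  y-angle 0.02 z-angle 0.172 yaw err deg -1.13
```

```bash
python3 -m jog '[[[0.3,-0.003,0.0004,0.003,0],[0.33,-0.003,0.0004,0,0],[0.37,-0.002,0.0003,0,0],[0.37,0,0,-0.002,0],[0.37,0.002,-0.0003,0,0],[0.37,0.002,-0.0003,0,0],[0.37,0.001,0,0,0],[0.37,0.001,0,0,0],[0.37,0.001,0,0,0],[0.37,0,0,0,0]]]' && python3 - <<'E'
from inhand import *
s=st();pose([.6582,.052,.0755],[-.139,-.45,0])
E
```

```text
time_s: 20.6
eef_pos: [0.6543, 0.0605, 0.0984]
tcp_rot: [-0.003, 0.727, 0.687, -0.003]
wrist_force: [-18.5, -1.3, 10.0]
finger_gap: 0.0601
gripper_force: 9.0
t 20.6 tcp [0.6543 0.0605 0.0984] phi -3.29 j [-0.008  0.663  1.579 -0.     0.91   0.049] F [-18.5  -1.3  10. ] gap 0.0601 g 9.0
centre [0.6584 0.0522 0.0765] zyx deg [ -9.15 -20.52   0.84] inl 0.91 [415, 4847, 388]
 bed xyz mm [-2.8 30.3  3.4] h -4.1 v 1.5  y-angle 0.02 z-angle 0.165 yaw err deg -1.16
```

```bash
python3 -m jog '[[[0.3,-0.004,0.0006,0.01,0],[0.2,-0.004,0.0006,0.04,0],[0.1,0,0,0.05,0],[0,0,0,0.05,0],[0,-0.05,0.007,0.03,0],[0,-0.05,0.007,0,0],[0,0,0,0,0]]]' >/dev/null; python3 - <<'E'
from inhand import *
s=st();pose([.6582,.052,.0755],[-.139,-.45,0])
a=capture("wrist");b=capture("side");c=capture("scene")
x=cv2.resize(b["img"][150:260,220:320],(480,528));y=cv2.resize(c["img"][170:260,230:350],(640,480))
im=np.zeros((600,800,3),np.uint8);im[:300,:400]=cv2.resize(a["img"],(400,300));im[300:600,:400]=cv2.resize(c["img"][170:260,230:350],(400,300));im[:440,400:]=cv2.resize(b["img"][150:260,220:320],(400,440))
cv2.imwrite("pics/g.png",im[...,::-1])
W=[]
for p in(a,b,c):
    w=cloud(p)[p["range_z"]>0];W.append((w-[pb[0],pb[1],.075])@Rb(pb[2])*1e3)
q=np.vstack(W)
for y0 in(-100,-40,0,60,90):
    k=(abs(q[:,1]-y0-8)<8)&(q[:,2]>2)&(abs(q[:,0])<60);s=q[k];print(y0,len(s))
np.save("pics/q.npy",q)
k=(q[:,1]>-30)&(q[:,1]<60)&(q[:,0]<-20)&(q[:,0]>-48)&(q[:,2]>3)
for x0 in range(-44,-18,2):
    s=q[k&(q[:,0]>=x0)&(q[:,0]<x0+2)];print(x0,len(s),np.percentile(s[:,2],[5,25,50,75]).round(1) if len(s) else '')
E
```

```text
t 21.45 tcp [0.553  0.0754 0.2756] phi -3.24 j [0.017 0.338 1.642 0.    1.162 0.074] F [ 1.2 -0.4  0.4] gap 0.095 g 0.0
centre [0.6562 0.0516 0.0764] zyx deg [ -9.28 -21.1    0.26] inl 0.92 [425, 1516, 688]
 bed xyz mm [-4.7 29.5  4.3] h -6.2 v 1.4  y-angle 0.021 z-angle 0.155 yaw err deg -1.29
-100 1289
-40 1140
0 1107
60 18239
90 700
-44 0 
-42 3 [759.4 763.6 768.9 769.2]
-40 2 [749.  754.3 761.  767.7]
-38 6 [252.  252.6 501.8 766.3]
-36 84 [6.4 7.3 7.9 8.9]
-34 117 [  6.2   7.8   8.5 251.4]
-32 99 [  6.4 251.6 254.  259.2]
-30 102 [  7.3 255.4 256.9 263. ]
-28 100 [257.7 259.7 261.6 269.8]
-26 109 [261.4 263.2 265.8 272.4]
-24 132 [264.7 266.3 268.9 278.3]
-22 137 [267.1 269.8 272.6 281.7]
-20 0
```

View pics/g.png

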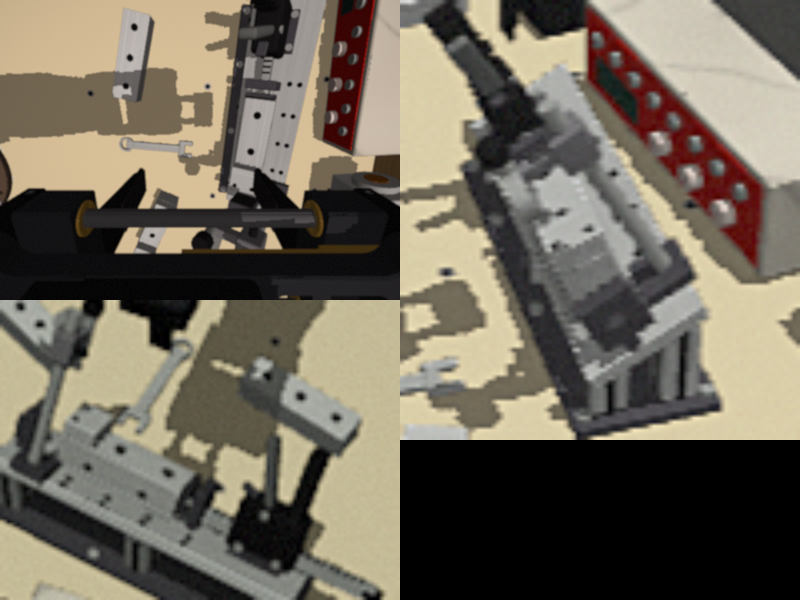

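```bash
python3 -m jog '[[[0.25,0.04,-0.01,0,-6],[0.25,0.04,-0.01,0,0],[0.25,0.0131,-0.0028,-0.02,0],[0.25,0,0,-0.05,0],[0.25,0,0,-0.05,0],[0.25,0,0,-0.04,0],[0.25,0,0,-0.0136,0],[0.25,0,0,0,0],[0.25,0,0,0,0]]]' && python3 - <<'E'
from inhand import *
s=st();pose([.6562,.0516,.0764],[-.16,-.37,0]);q=s["eef_pos"]-np.array([pb[0],pb[1],.075]);u=np.array([np.cos(pb[2]),np.sin(pb[2])]);print(q[:2]@u,q[2])
E
```

```text
time_s: 22.65
eef_pos: [0.652, 0.0517, 0.1022]
tcp_rot: [0.001, 0.762, 0.647, 0.001]
wrist_force: [-0.7, 0.8, 1.3]
finger_gap: 0.0712
gripper_force: 0.0
t 22.65 tcp [0.652  0.0517 0.1022] phi -9.3 j [-0.022  0.65   1.592 -0.     0.897  0.141] F [-0.7  0.8  1.3] gap 0.0712 g 0.0
centre [0.6583 0.0524 0.0768] zyx deg [ -8.93 -21.43   0.28] inl 0.92 [413, 5253, 370]
 bed xyz mm [-2.8 30.5  3.6] h -4.2 v 1.8  y-angle 0.015 z-angle 0.15 yaw err deg -0.94
-0.010382837658492067 0.02720850898960897
```

```bash
python3 -m jog '[[[0.3,-0.0045,0.0006,0,0],[0.35,0,0,0,0],[0.4,0,0,0,0],[0.43,0,0,0,0],[0.46,0,0,0,0],[0.48,0,0,0,0],[0.5,0,0,0,0],[0.5,0,0,0,0]]]' 8 && python3 - <<'E'
from inhand import *
s=st();pose([.6572,.052,.0766],[-.16,-.37,0]);q=s["eef_pos"]-np.array([pb[0],pb[1],.075]);u=np.array([np.cos(pb[2]),np.sin(pb[2])]);print(q[:2]@u,q[2])
E
```

```text
time_s: 23.6
eef_pos: [0.6469, 0.0525, 0.101]
tcp_rot: [0.0, 0.762, 0.647, 0.001]
wrist_force: [4.1, 1.1, 1.7]
finger_gap: 0.0504
gripper_force: 7.9
t 23.6 tcp [0.6469 0.0525 0.101 ] phi -9.3 j [-0.021  0.646  1.606  0.     0.888  0.141] F [4.1 1.1 1.7] gap 0.0504 g 7.9
centre [0.6582 0.0523 0.0768] zyx deg [ -8.33 -22.1   -0.23] inl 0.91 [433, 5362, 351]
 bed xyz mm [-2.8 30.4  3.7] h -4.3 v 1.8  y-angle 0.008 z-angle 0.138 yaw err deg -0.34
-0.015526096946674074 0.025966923165278585
```

```bash
python3 -m jog '[[[0.5,0.001,-0.0001,0.0008,0],[0.5,0.001,-0.0001,0.0006,0],[0.5,0.001,-0.0002,0.0006,0],[0.5,0.001,-0.0001,0.0006,0],[0.5,0,0,0,0]]]' && python3 - <<'E'
from inhand import *
s=st();pose([.661,.052,.0786],[-.15,-.38,0]);q=s["eef_pos"]-np.array([pb[0],pb[1],.075]);u=np.array([np.cos(pb[2]),np.sin(pb[2])]);print(q[:2]@u,q[2])
E
```

```text
time_s: 24.25
eef_pos: [0.6493, 0.0519, 0.1029]
tcp_rot: [-0.001, 0.762, 0.647, -0.001]
wrist_force: [-5.5, 0.6, -2.0]
finger_gap: 0.05
gripper_force: 7.5
t 24.25 tcp [0.6493 0.0519 0.1029] phi -9.3 j [-0.022  0.648  1.595 -0.     0.901  0.141] F [-5.5  0.6 -2. ] gap 0.05 g 7.5
centre [0.6603 0.0525 0.0777] zyx deg [ -8.32 -20.19   0.62] inl 0.91 [433, 5342, 366]
 bed xyz mm [-0.6 31.   3.5] h -2.3 v 2.7  y-angle 0.01 z-angle 0.171 yaw err deg -0.33
-0.013074654187399379 0.02789612535387284
```

```bash
python3 -m jog '[[[0.2,0,0,0,0],[0.2,0,0,0,0],[0.2,0,0,0,0],[0.2,0,0,0,0],[0.2,0,0,0,0]]]' && python3 - <<'E'
from inhand import *
s=st();pose([.660,.052,.0766],[-.15,-.48,0])
E
```

```text
time_s: 24.9
eef_pos: [0.6506, 0.0519, 0.1035]
tcp_rot: [0.0, 0.762, 0.647, 0.0]
wrist_force: [1.3, 0.1, 0.1]
finger_gap: 0.0758
gripper_force: 0.0
t 24.9 tcp [0.6506 0.0519 0.1035] phi -9.3 j [-0.022  0.648  1.594 -0.     0.899  0.141] F [1.3 0.1 0.1] gap 0.0758 g 0.0
centre [0.6608 0.0539 0.0735] zyx deg [ -8.16 -30.13   0.57] inl 0.9 [443, 5204, 350]
 bed xyz mm [-2.5 32.3 -0.3] h -2.0 v -1.5  y-angle 0.009 z-angle 0.009 yaw err deg -0.17
```

```bash
python3 -m jog '[[[0.1,0,0,0.04,0],[0,0,0,0.05,0],[0,0,0,0.05,0],[0,0,0.02,0.05,8.3],[0,-0.002,0.02,0.01,8.3],[0,-0.002,0.02,0,8.3],[0,-0.003,0.02,0,8.3],[0,-0.003,0.02,0,8.3],[0,-0.003,0.02,0,8.3],[0,-0.003,0.02,0,8.3]]]' && python3 -m jog '[[[0,-0.003,0.02,0,8.3],[0,-0.003,0.02,0,8.3],[0,-0.003,0.003,0,8.3],[0,0,0,0,8.3],[0,0,0,0,0]]]' && python3 - <<'E'
from inhand import *
st();pose([.660,.052,.0735],[-.14,-.52,0],("side","scene"))
W=[]
for n in("wrist","side","scene"):
    p=capture(n);w=cloud(p)[p["range_z"]>0];q=(w-[pb[0],pb[1],.075])@Rb(pb[2])*1e3
    k=(abs(q[:,0])<9)&(q[:,2]>112)&(q[:,2]<128)&(q[:,1]>150)&(q[:,1]<250);s=q[k];print(n,len(s),np.percentile(s[:,1],[1,5,25,50,75,95,99]).round(1) if len(s) else '')
    k=(q[:,2]>100)&(q[:,2]<140)&(q[:,1]>150)&(q[:,1]<200)&(abs(q[:,0])<30);s=q[k];print("trig x",np.percentile(s[:,0],[2,98]).round(1) if len(s) else '')
E
```

```text
time_s: 26.05
eef_pos: [0.6341, 0.1913, 0.2998]
tcp_rot: [0.0, 0.349, 0.937, 0.0]
wrist_force: [0.1, -1.1, -0.1]
finger_gap: 0.0951
gripper_force: 0.0
time_s: 26.55
eef_pos: [0.6252, 0.2337, 0.2998]
tcp_rot: [0.0, 0.068, 0.998, 0.0]
wrist_force: [-0.3, -0.2, 0.6]
finger_gap: 0.095
gripper_force: 0.0
t 26.55 tcp [0.6252 0.2337 0.2998] phi 82.15 j [ 0.259  0.49   1.329  0.     1.323 -1.175] F [-0.3 -0.2  0.6] gap 0.095 g 0.0
centre [0.6579 0.0508 0.0728] zyx deg [ -8.02 -29.52   0.72] inl 0.88 [464, 658]
 bed xyz mm [-4.9 28.9  0.4] h -4.5 v -2.2  y-angle 0.012 z-angle 0.015 yaw err deg -0.03
wrist 63 [182.5 182.6 183.5 184.4 185.4 186.3 186.4]
trig x [-6.6 13.7]
side 35 [167.6 168.1 170.4 208.1 215.1 216.5 216.9]
trig x [-7.5 12.4]
scene 13 [183.8 185.4 187.2 188.7 219.8 237.2 237.3]
trig x [-5.9 15.7]
```

```bash
python3 -m jog '[[[0,0.002,0.001,-0.03,0],[0,0,0,-0.05,0],[0,0,0,-0.04,0],[0,0,0,-0.011,0],[0,0.0007,0.005,0,0],[0,0,0,0,0]]]' 45 && python3 -m jog '[[[1,0,0,0,0],[1,0,0,0,0],[1,0,0,0,0],[1,0,0.001,0,0],[1,0.0002,0.001,0,0],[1,0.0002,0.001,0,0],[1,0.0002,0.001,0,0],[1,0.0002,0.001,0,0],[1,0,0.001,0,0],[1,0,0,0,0]]]' && python3 - <<'E'
from inhand import *
s=st();q=(s["eef_pos"]-np.array([pb[0],pb[1],.075]))@Rb(pb[2])*1e3;print(q)
p=capture("scene");w=cloud(p)[p["range_z"]>0];q=(w-[pb[0],pb[1],.075])@Rb(pb[2])*1e3
k=(abs(q[:,0])<15)&(q[:,1]>60)&(q[:,1]<180)&(q[:,2]>43)&(q[:,2]<54);print("jaw top y",np.percentile(q[k,1],[1,10,50,90]))
E
```

```text
time_s: 27.4
eef_pos: [0.6291, 0.2403, 0.1708]
tcp_rot: [0.001, 0.07, 0.998, 0.001]
wrist_force: [-0.1, -0.3, 0.5]
finger_gap: 0.095
gripper_force: 0.0
time_s: 28.4
eef_pos: [0.6298, 0.2472, 0.1708]
tcp_rot: [0.002, 0.07, 0.998, 0.002]
wrist_force: [3.0, 9.9, 5.9]
finger_gap: 0.0325
gripper_force: 45.5
t 28.4 tcp [0.6298 0.2472 0.1708] phi 82.0 j [ 0.276  0.604  1.473  0.002  1.06  -1.156] F [3.  9.9 5.9] gap 0.0325 g 45.5
[ -3.73117493 219.48520777 112.7324179 ]
jaw top y [ 65.35350609  88.09570993 110.76443971 122.77437807]
```

```bash
O='x'; for i in 1; do python3 -m jog '[[[0,0,0,0,0],[0,0,0,0,0],[0,0,-0.002,0,0],[0,-0.0005,-0.002,0,0],[0,-0.0003,-0.002,0,0],[0,0,0,0,0],[0,0,0,0,0],[0,0,0,0,0],[0,0,0,0,0]]]' | grep -E "gap|force"; done; python3 -m jog '[[[1,0,0,0,0],[1,0,0,0,0],[1,0,0,0,0],[1,0,0.001,0,0],[1,0.0002,0.001,0,0],[1,0.0002,0.001,0,0],[1,0.0002,0.001,0,0],[1,0.0002,0.001,0,0],[1,0,0.001,0,0],[1,0,0,0,0]]]' | grep -E "gap|force" ; python3 -m jog '[[[0,0,0,0,0],[0,0,0,0,0],[0,0,-0.002,0,0],[0,-0.0005,-0.002,0,0],[0,-0.0003,-0.002,0,0],[0,0,0,0,0],[0,0,0,0,0],[0,0,0,0,0],[0,0,0,0,0]]]' | grep -E "gap|force"; python3 - <<'E'
from inhand import *
s=st();q=(s["eef_pos"]-np.array([pb[0],pb[1],.075]))@Rb(pb[2])*1e3;print(q)
W=[]
for n in("side","scene"):
    p=capture(n);W.append(cloud(p)[p["range_z"]>0])
w=np.vstack(W);q=(w-[pb[0],pb[1],.075])@Rb(pb[2])*1e3
k=(abs(q[:,0])<15)&(q[:,1]>40)&(q[:,1]<180)&(q[:,2]>44)&(q[:,2]<54);print("jaw top y",np.percentile(q[k,1],[1,10,50,90]))
pose([.6559,.0308,.0728],[-.14,-.52,0],("side","scene"))
E
```

```text
wrist_force: [-0.8, -0.1, -0.9]
finger_gap: 0.0942
gripper_force: 0.0
wrist_force: [0.8, 8.4, 3.1]
finger_gap: 0.0326
gripper_force: 45.3
wrist_force: [0.1, -0.5, 0.8]
finger_gap: 0.094
gripper_force: 0.0
t 31.25 tcp [0.6281 0.2399 0.1689] phi 82.01 j [ 2.660e-01  6.020e-01  1.483e+00  1.000e-03  1.056e+00 -1.165e+00] F [ 0.1 -0.5  0.8] gap 0.094 g 0.0
[ -5.21781871 212.02767022 111.47524077]
jaw top y [ 47.36539767  91.88736276 107.29101175 166.40219026]
centre [0.6553 0.0324 0.0726] zyx deg [ -8.69 -28.81   0.64] inl 0.9 [472, 630]
 bed xyz mm [-5.  10.3  0.1] h -4.4 v -2.4  y-angle 0.012 z-angle 0.021 yaw err deg -0.7
```

```bash
python3 -m jog '[[[1,0,0,0,0],[1,0,0,0,0],[1,0,0,0,0],[1,0,0.001,0,0],[1,0.0002,0.001,0,0],[1,0.0002,0.001,0,0],[1,0.0002,0.001,0,0],[1,0.0002,0.001,0,0],[1,0,0.001,0,0],[1,0,0,0,0]]]' | grep -E "gap|force" ; python3 -m jog '[[[0,0,0,0,0],[0,0,0,0,0],[0,0,-0.002,0,0],[0,-0.0005,-0.002,0,0],[0,-0.0003,-0.002,0,0],[0,0,0,0,0],[0,0,0,0,0],[0,0,0,0,0],[0,0,0,0,0]]]' | grep -E "gap|force";python3 -m jog '[[[1,0,0,0,0],[1,0,0,0,0],[1,0,0,0,0],[1,0,0.001,0,0],[1,0.0002,0.001,0,0],[1,0.0002,0.001,0,0],[1,0.0002,0.001,0,0],[1,0.0002,0.001,0,0],[1,0,0.001,0,0],[1,0,0,0,0]]]' | grep -E "gap|force" ; python3 -m jog '[[[0,0,0,0,0],[0,0,0,0,0],[0,0,-0.002,0,0],[0,-0.0005,-0.002,0,0],[0,-0.0003,-0.002,0,0],[0,0,0,0,0],[0,0,0,0,0],[0,0,0,0,0],[0,0,0,0,0]]]' | grep -E "gap|force"; python3 -m jog '[[[1,0,0,0,0],[1,0,0,0,0],[1,0,0,0,0],[1,0,0.001,0,0],[1,0.0002,0.001,0,0],[1,0.0002,0.001,0,0],[1,0.0002,0.001,0,0],[1,0.0002,0.001,0,0],[1,0,0.001,0,0],[1,0,0,0,0]]]' | grep -E "gap|force" ;  python3 - <<'E'
from inhand import *
s=st();q=(s["eef_pos"]-np.array([pb[0],pb[1],.075]))@Rb(pb[2])*1e3;print(q)
pose([.6535,.018,.0728],[-.14,-.52,0],("side","scene"))
W=[]
for n in("side","scene"):
    p=capture(n);W.append(cloud(p)[p["range_z"]>0])
w=np.vstack(W);q=(w-[pb[0],pb[1],.075])@Rb(pb[2])*1e3
k=(abs(q[:,0])<15)&(q[:,1]>72)&(q[:,1]<180)&(q[:,2]>42)&(q[:,2]<54);a=q[k,1];print(np.histogram(a,np.arange(60,130,4)))
E
```

```text
wrist_force: [0.6, 9.8, 4.7]
finger_gap: 0.0332
gripper_force: 45.7
wrist_force: [-0.2, -0.4, -0.4]
finger_gap: 0.0938
gripper_force: 0.0
wrist_force: [0.1, 9.8, 4.5]
finger_gap: 0.033
gripper_force: 45.4
wrist_force: [0.2, -0.9, -0.6]
finger_gap: 0.0942
gripper_force: 0.0
wrist_force: [-0.5, 9.4, 4.0]
finger_gap: 0.0329
gripper_force: 44.2
t 36.25 tcp [0.6291 0.2472 0.1697] phi 81.99 j [ 0.276  0.605  1.474  0.003  1.06  -1.156] F [-0.5  9.4  4. ] gap 0.0329 g 44.2
[ -4.82378723 219.44066654 112.08914907]
centre [0.6538 0.0172 0.0727] zyx deg [ -7.97 -29.42   0.51] inl 0.85 [487, 603]
 bed xyz mm [-4.5 -5.  -0.1] h -3.8 v -2.3  y-angle 0.009 z-angle 0.014 yaw err deg 0.02
(array([0, 0, 0, 3, 5, 3, 4, 4, 7, 0, 0, 0, 0, 0, 0, 0, 0]), array([ 60,  64,  68,  72,  76,  80,  84,  88,  92,  96, 100, 104, 108,
       112, 116, 120, 124, 128]))
```

```bash
python3 -m jog '[[[0,0,0,0,0],[0,0,0,0,0],[0,0,-0.002,0,0],[0,-0.0005,-0.002,0,0],[0,-0.0003,-0.002,0,0],[0,0,0,0,0],[0,0,0,0,0],[0,0,0,0,0],[0,0,0,0,0]]]' | grep -E "gap|force";python3 -m jog '[[[1,0,0,0,0],[1,0,0,0,0],[1,0,0,0,0],[1,0,0.001,0,0],[1,0.0002,0.001,0,0],[1,0.0002,0.001,0,0],[1,0.0002,0.001,0,0],[1,0.0002,0.001,0,0],[1,0,0.001,0,0],[1,0,0,0,0]]]' | grep -E "gap|force" ; python3 -m jog '[[[0,0,0,0,0],[0,0,0,0,0],[0,0,-0.002,0,0],[0,-0.0005,-0.002,0,0],[0,-0.0003,-0.002,0,0],[0,0,0,0,0],[0,0,0,0,0],[0,0,0,0,0],[0,0,0,0,0]]]' | grep -E "gap|force"; python3 -m jog '[[[1,0,0,0,0],[1,0,0,0,0],[1,0,0,0,0],[1,0,0.001,0,0],[1,0.0002,0.001,0,0],[1,0.0002,0.001,0,0],[1,0.0002,0.001,0,0],[1,0.0002,0.001,0,0],[1,0,0.001,0,0],[1,0,0,0,0]]]' | grep -E "gap|force" ; python3 -m jog '[[[0,0,0,0,0],[0,0,0,0,0],[0,0,-0.002,0,0],[0,-0.0005,-0.002,0,0],[0,-0.0003,-0.002,0,0],[0,0,0,0,0],[0,0,0,0,0],[0,0,0,0,0],[0,0,0,0.03,0],[0,0,0,0.05,0]]]' | grep -E "gap|force"; python3 - <<'E'
from inhand import *
s=st()
pose([.6538,.017,.0728],[-.14,-.52,0],("side","scene"))
W=[];C=[]
for n in("side","scene","wrist"):
    p=capture(n);w=cloud(p);q=(w-[pb[0],pb[1],.075])@Rb(pb[2])*1e3;q[p["range_z"]<=0]=1e4
    W.append(q.reshape(-1,3))
    if n!="wrist":C.append(p["img"][150:250,225:335] if n=="side" else p["img"][170:260,230:350])
q=np.vstack(W)
k=(abs(q[:,0])<15)&(q[:,1]>66)&(q[:,1]<140)&(q[:,2]>42)&(q[:,2]<54);print(np.histogram(q[k,1],np.arange(60,130,4))[0])
k=(abs(q[:,0])<14)&(abs(q[:,1]+60)<13)&(q[:,2]>193)&(q[:,2]<215);print("knob",k.sum(),np.percentile(q[k],[5,50,95],axis=0).round(1))
cv2.imwrite("pics/k.png",np.hstack([cv2.resize(c,(400,400)) for c in C])[...,::-1])
E
```

```text
wrist_force: [0.6, -0.1, 0.8]
finger_gap: 0.0939
gripper_force: 0.0
wrist_force: [-0.6, 7.6, 5.5]
finger_gap: 0.0326
gripper_force: 44.2
wrist_force: [-0.3, -0.4, -0.3]
finger_gap: 0.094
gripper_force: 0.0
wrist_force: [-1.4, 7.8, 4.2]
finger_gap: 0.0329
gripper_force: 44.2
wrist_force: [0.1, 0.8, 1.1]
finger_gap: 0.0948
gripper_force: 0.0
t 41.25 tcp [0.6269 0.2396 0.2469] phi 82.01 j [ 2.660e-01  5.340e-01  1.390e+00  1.000e-03  1.222e+00 -1.165e+00] F [0.1 0.8 1.1] gap 0.0948 g 0.0
centre [0.6535 0.0171 0.0725] zyx deg [ -7.85 -28.52   0.75] inl 0.85 [495, 608]
 bed xyz mm [-4.8 -5.1 -0.1] h -4.1 v -2.5  y-angle 0.014 z-angle 0.029 yaw err deg 0.14
[ 0  2 28 78 68 84 83 85 62  1  0  0  0  0  0  0  0]
knob 58 [[ -9.7 -69.5 193.6]
 [  3.  -60.4 197.1]
 [ 11.7 -49.1 200.8]]
```

View pics/k.png

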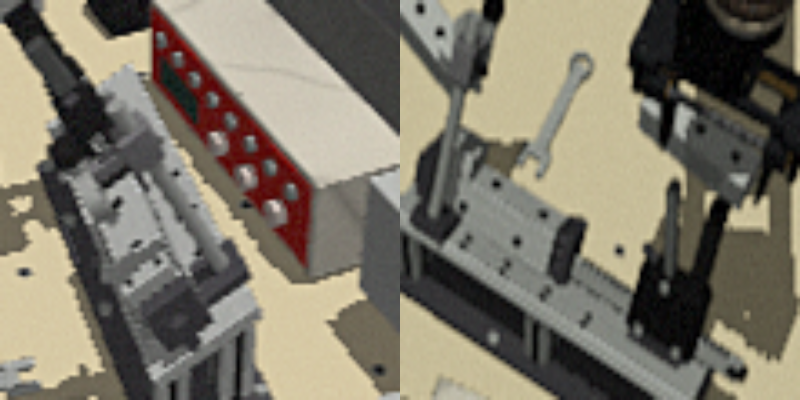

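```bash
python3 -m jog '[[[1,0,0,0.04,0],[1,0,0,0.04,0],[1,-0.012,-0.038,0,0],[1,-0.012,-0.038,0,0],[1,-0.012,-0.038,0,0],[1,-0.012,-0.038,0,0],[1,-0.012,-0.038,0,0],[1,-0.012,-0.038,0,0],[1,-0.0091,-0.0348,0,0],[1,0,0,0,0]]]' 45 && python3 -m jog '[[[1,0,0,-0.03,0],[1,0,0,-0.02,0],[1,0,0,0,0]]]' && python3 - <<'E'
from inhand import *
s=st();q=s["eef_pos"]-np.array([pb[0],pb[1],.075]);u=np.array([np.cos(pb[2]),np.sin(pb[2])]);print("TCP h",q[:2]@u*1e3,"y",q[:2]@[-u[1],u[0]]*1e3,"v",q[2]*1e3)
W=[]
for n in("side","scene","wrist"):
    p=capture(n);w=cloud(p);q=(w-[pb[0],pb[1],.075])@Rb(pb[2])*1e3;q[p["range_z"]<=0]=1e4;W.append(q.reshape(-1,3))
for q in W:
    k=(abs(q[:,0]-1)<11)&(abs(q[:,1]+60)<11)&(q[:,2]>190)&(q[:,2]<206);print("knob",k.sum(),np.percentile(q[k],[5,50,95],axis=0).round(1) if k.any() else '')
E
```

```text
time_s: 42.5
eef_pos: [0.5459, -0.0263, 0.3276]
tcp_rot: [-0.001, 0.071, 0.997, -0.0]
wrist_force: [-0.2, -0.2, -0.5]
finger_gap: 0.0208
gripper_force: 0.0
time_s: 42.8
eef_pos: [0.5458, -0.0227, 0.2756]
tcp_rot: [-0.003, 0.07, 0.998, 0.0]
wrist_force: [0.9, 0.6, 0.3]
finger_gap: 0.0009
gripper_force: 0.0
t 42.8 tcp [ 0.5458 -0.0227  0.2756] phi 82.01 j [-0.163  0.322  1.666  0.     1.16  -1.594] F [0.9 0.6 0.3] gap 0.0009 g 0.0
TCP h -105.20429481499798 y -59.42504098167842 v 200.5551101647989
knob 36 [[ -7.9 -70.7 193.2]
 [  1.2 -62.7 196.9]
 [ 10.9 -51.5 198.8]]
knob 17 [[ -4.6 -66.6 191.9]
 [  8.1 -56.4 200. ]
 [ 10.9 -51.5 202.4]]
knob 288 [[ -8.5 -69.  196.9]
 [ -3.  -58.5 198.2]
 [  4.  -49.6 199.2]]
```

```bash
python3 -m jog '[[[1,0,0,-0.015,0],[1,0,0,-0.009,0],[1,0.003,-0.0004,-0.0052,0],[1,0.003,-0.0004,-0.0052,0],[1,0.003,-0.0004,-0.0052,0],[1,0.003,-0.0004,-0.0052,0],[1,0,0,0,0]]]' && cat > g.py <<'E'
from inhand import *
s=st();q=s["eef_pos"]-np.array([pb[0],pb[1],.075]);u=np.array([np.cos(pb[2]),np.sin(pb[2])]);h,v=q[:2]@u*1e3,q[2]*1e3
print("TCP h",h.round(1),"y",(q[:2]@[-u[1],u[0]]*1e3).round(1),"v",v.round(1),"contact bed x,z",((h+10)*c30+v*s30).round(1),(-(h+10)*s30+v*c30).round(1))
E
python3 g.py
```

```text
time_s: 43.65
eef_pos: [0.5593, -0.025, 0.2333]
tcp_rot: [-0.0, 0.07, 0.998, 0.0]
wrist_force: [-0.4, 0.1, -0.0]
finger_gap: 0.0005
gripper_force: 0.0
t 43.65 tcp [ 0.5593 -0.025   0.2333] phi 82.0 j [-0.163  0.379  1.697  0.     1.066 -1.594] F [-0.4  0.1 -0. ] gap 0.0005 g 0.0
TCP h -91.5 y -59.9 v 158.3 contact bed x,z 8.6 177.9
```

```bash
cat >> g.py <<'E'
W=[];C=[]
for n in("side","scene"):
    p=capture(n);w=cloud(p);q=(w-[pb[0],pb[1],.075])@Rb(pb[2])*1e3;q[p["range_z"]<=0]=1e4;W.append(q.reshape(-1,3));C.append(p["img"][130:240,220:320])
q=np.vstack(W)
k=(abs(q[:,0])<7)&(abs(q[:,1]+60)<7)&(q[:,2]>66)&(q[:,2]<125);print("below gauge z",np.percentile(q[k,2],[2,10,25,50]).round(1),k.sum())
k=(abs(q[:,0]-28)<8)&(abs(q[:,1]+60)<12)&(q[:,2]>60)&(q[:,2]<200);print("arm z",np.percentile(q[k,2],[2,25,50,75,98]).round(1),k.sum())
k=(q[:,0]>-40)&(q[:,0]<64)&(q[:,1]<-75)&(q[:,1]>-99)&(q[:,2]>60)&(q[:,2]<200);print("dial z",np.percentile(q[k,2],[2,25,50,75,98]).round(1),k.sum())
E
python3 g.py; python3 - <<'E'
from inhand import *
C=[capture("side")["img"][130:240,220:320],capture("scene")["img"][140:240,220:320]]
cv2.imwrite("pics/m.png",np.hstack([cv2.resize(c,(400,440)) for c in C])[...,::-1])
E
```

```text
t 43.65 tcp [ 0.5593 -0.025   0.2333] phi 82.0 j [-0.163  0.379  1.697  0.     1.066 -1.594] F [-0.4  0.1 -0. ] gap 0.0005 g 0.0
TCP h -91.5 y -59.9 v 158.3 contact bed x,z 8.6 177.9
below gauge z [91.6 92.2 93.3 95.5] 14
arm z [ 65.3 133.3 139.6 142.6 199.9] 36
dial z [ 60.6 126.1 141.  149.3 155.1] 112
```

View pics/m.png

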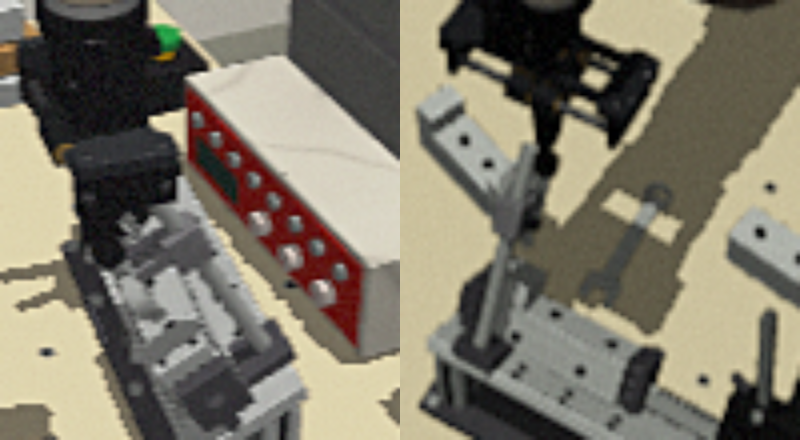

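```bash
python3 -m jog '[[[1,0.0023,-0.0003,-0.0053,0],[1,0.0024,-0.0003,-0.0053,0],[1,0.0024,-0.0003,-0.0053,0],[1,0.0024,-0.0003,-0.0053,0],[1,0,0,0,0]]]' && python3 g.py
```

```text
time_s: 44.35
eef_pos: [0.5683, -0.0261, 0.2117]
tcp_rot: [-0.001, 0.07, 0.998, 0.0]
wrist_force: [-0.5, 0.7, 0.5]
finger_gap: -0.0001
gripper_force: 0.0
t 44.35 tcp [ 0.5683 -0.0261  0.2117] phi 82.0 j [-0.162  0.415  1.701  0.     1.027 -1.593] F [-0.5  0.7  0.5] gap -0.0001 g 0.0
TCP h -82.4 y -59.7 v 136.7 contact bed x,z 5.6 154.6
below gauge z [66.8 67.2 71.  72.5] 19
arm z [105.6 114.1 117.9 140.  198.6] 40
dial z [ 60.2 108.  118.5 126.4 131.9] 111
```

```bash
python3 -m jog '[[[1,0.0025,-0.0003,-0.0043,0],[1,0.0024,-0.0003,-0.0043,0],[1,0,0,0,0]]]' && python3 g.py
```

```text
time_s: 44.75
eef_pos: [0.5734, -0.0268, 0.2036]
tcp_rot: [-0.0, 0.07, 0.998, 0.0]
wrist_force: [-0.5, -0.4, 0.4]
finger_gap: 0.0004
gripper_force: 0.3
t 44.75 tcp [ 0.5734 -0.0268  0.2036] phi 81.99 j [-0.162  0.43   1.699  0.     1.012 -1.593] F [-0.5 -0.4  0.4] gap 0.0004 g 0.3
TCP h -77.3 y -59.6 v 128.6 contact bed x,z 6.0 145.0
below gauge z [ 76.9  98.4 114.9 118.3] 15
arm z [ 97.6 104.3 108.7 111.9 186.7] 39
dial z [ 60.7  93.  108.2 117.4 125.3] 115
```

```bash
python3 -m jog '[[[1,0.0008,-0.0001,-0.0014,0],[1,0.0007,-0.0001,-0.0012,0],[1,0,0,0,0],[1,0,0,0,0]]]' && python3 g.py
```

```text
time_s: 45.25
eef_pos: [0.5748, -0.0269, 0.2016]
tcp_rot: [0.0, 0.07, 0.998, 0.0]
wrist_force: [-1.5, -0.5, 2.7]
finger_gap: 0.0005
gripper_force: 1.4
t 45.25 tcp [ 0.5748 -0.0269  0.2016] phi 82.0 j [-0.162  0.434  1.699  0.     1.009 -1.593] F [-1.5 -0.5  2.7] gap 0.0005 g 1.4
TCP h -75.9 y -59.6 v 126.6 contact bed x,z 6.2 142.6
below gauge z [ 74.8  90.7 113.7 117.7] 11
arm z [ 95.2 102.4 106.9 112.7 183.9] 39
dial z [ 60.8  97.5 108.3 116.2 121.3] 109
```

```bash
python3 -m jog '[[[1,-0.005,0.0007,0.0087,0],[1,-0.015,0.002,0.026,0],[1,-0.02,0.003,0.034,0],[1,-0.02,0.003,0.03,0],[1,0,0,0.03,0],[1,0,0,0,0]]]' && python3 - <<'E'
from inhand import *
st()
W=[];I=[]
for n in("wrist","side","scene"):
    p=capture(n);w=cloud(p);q=(w-[pb[0],pb[1],.075])@Rb(pb[2])*1e3;q[p["range_z"]<=0]=1e4;q=q.reshape(-1,3);I.append(p["img"])
    k=(abs(q[:,0])<9)&(abs(q[:,1]+60)<9)&(q[:,2]>132)&(q[:,2]<160);print(n,"knob",k.sum(),np.percentile(q[k],[5,50,95],axis=0).round(1) if k.any() else '')
    k=(abs(q[:,0])<12)&(abs(q[:,1]+60)<14)&(q[:,2]>52)&(q[:,2]<120);print(" foot/stem z",k.sum(),np.histogram(q[k,2],np.arange(52,124,6))[0])
    W.append(q)
im=np.zeros((440,800,3),np.uint8);im[:,:400]=cv2.resize(I[1][150:250,230:320],(400,440));im[:,400:]=cv2.resize(I[0],(400,440));cv2.imwrite("pics/n.png",im[...,::-1])
pose([.6538,.017,.0728],[-.14,-.52,0],("side","scene"))
q=np.vstack(W);k=(abs(q[:,0])<9)&(q[:,1]>160)&(q[:,1]<212)&(q[:,2]>100)&(q[:,2]<140);print("trigger y",np.percentile(q[k,1],[2,50,98]))
E
```

```text
time_s: 45.95
eef_pos: [0.5153, -0.0182, 0.3347]
tcp_rot: [0.004, 0.07, 0.998, -0.0]
wrist_force: [-0.6, -0.1, -0.5]
finger_gap: 0.0002
gripper_force: 0.0
t 45.95 tcp [ 0.5153 -0.0182  0.3347] phi 82.01 j [-0.164  0.222  1.648  0.     1.264 -1.595] F [-0.6 -0.1 -0.5] gap 0.0002 g 0.0
wrist knob 0 
 foot/stem z 0 [0 0 0 0 0 0 0 0 0 0 0]
side knob 24 [[ -7.8 -68.4 138.1]
 [ -0.2 -60.6 140.6]
 [  8.5 -53.  142.4]]
 foot/stem z 52 [ 3 25  1  0  0  1  2  3  3  5  7]
scene knob 13 [[ -7.3 -62.9 134.3]
 [  3.8 -56.1 142.8]
 [  8.2 -51.9 145.6]]
 foot/stem z 36 [0 4 6 0 0 1 3 2 3 6 9]
centre [0.6533 0.0176 0.0732] zyx deg [ -7.98 -29.     0.85] inl 0.81 [389, 600]
 bed xyz mm [-4.7 -4.7  0.6] h -4.4 v -1.8  y-angle 0.015 z-angle 0.023 yaw err deg 0.01
trigger y [168.89011528 173.45163624 187.52259324]
```

View pics/n.png

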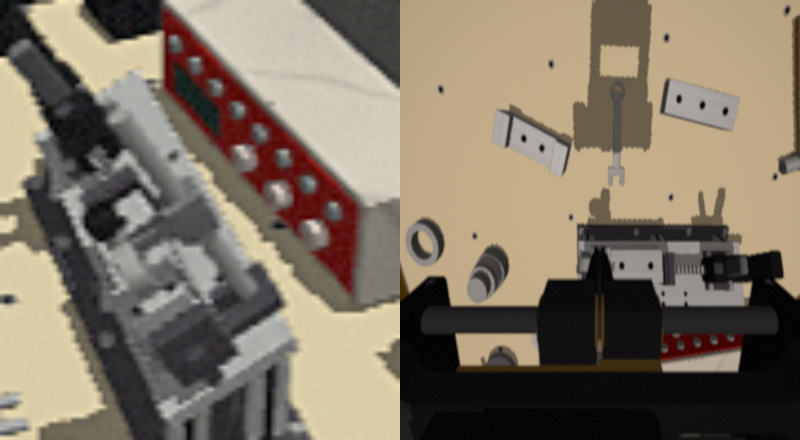

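```bash
python3 -c "
from cell import robot;print(robot.sign_off())"
```

```text
the job is handed in; nothing more can be done
None
```

I handed the job in at about 46 s; no verdict came back. By my measurements the bracket lies flat against the ledge and clamped to the fixed jaw, the trigger is released, and the gauge foot is pressed in about 4.4 mm. The clamp force and pad spring could not be read, so a firm hold is inferred from extra squeezes after the bracket reached the jaw.

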